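# Load the rinse carrier, prove its latch and turn it over to drain

## Robot

A 6-joint arm with a two-finger parallel gripper is mounted at the origin on the work surface. World frame = base frame: x ahead of the robot, y to its left, z up, the work surface at z = 0. Lengths are in m, angles in degrees, forces in N, time in s.
With the tool pointing down it reaches from about 0.25 to 0.725 m from the base axis. Payload 9.7 kg.
Tool frame: the origin (TCP) lies at the very end of the fingers, on their centre line; the grasp point (between the pads) lies 19 mm behind it (bot.grip_depth is the distance from the TCP to the grasp point, in m); z points along the fingers, y is the direction in which the jaws open and shut (so a half turn about z gives the same grasp; the last joint's range is limited). The gripper opens to 85 mm and grips with 20 to 120 N. Pads are 22 mm wide; open, the fingers measure 114 mm over their backs; the gripper's body (76 mm by 85 mm) begins 54 mm behind the grasp point. The pads swing forward as they close: fully open they stand 13 mm farther back than shut.
Start: joints at [-70.015, 4.979, 10.078, 95.1, 0, 90], TCP at [0.188, -0.517, 0.231] pointing down, gripper open.
Joint ranges: [-179.16, 179.16], [-48.56, 103.87], [-65.8, 70.77], [-126.05, 130.52], [-82.76, 87.17], [-180, 180]. Speed limits (degrees/s): [127.2, 127.2, 147.25, 180, 180, 180].

## Interface

Orientations are given as [roll, pitch, yaw] about the fixed x, y, z axes, in that order (R = Rz(yaw) Ry(pitch) Rx(roll)).
In Python, from workcell import bot, viewer gives the robot as it stands.
- The arm moves only by the tool arm_command, never from a script. Its argument "motion" is a list of rows, each a list of 3 entries, a list of its own where there are three numbers: the opening, from 0 (shut) to 1 (fully open), then the shift along the tool's x, y, z in units of 60 mm (1.0 is 60 mm), then the turn, a rotation vector about the tool's x, y, z in units of 6 degrees (1.0 is 6 degrees). A call has 1 to 12 rows; each row shifts and turns the commanded pose from where the row before left it, along the tool's axes as they then stand; what a row does not reach is not made up. A row lasts 1/8 s, in which the tool goes at most 62.5 mm and 10.7 degrees, less where a joint would pass 70% of its speed; a pose out of reach is approached as far as the arm can. A call is refused whole if a number of a shift passes 1 or a number of a turn 1, either way. A call with a gripper value outside its range is refused whole. The fingers move at their own pace and stop on an object; "newtons" is the grip in N (left out, the last holds). Time passes only in rows, so rows that do not move let the fingers close. It gives the time, the measured TCP pose, the force and the opening at its end, in the units of the state.
- bot.get_obs(): the state, without advancing time (a new reading comes with each control period).
- viewer.camera(name): name is "scene" or "top"; returns the picture (400x640x3 uint8, blue, green, red); there is no depth.
- viewer.calibration(name): a dict with "fx", "fy", "cx", "cy" (pixels), "T" (4x4, takes a point from camera to world coordinates). Camera axes: x right, y down, z forward; pixel columns grow to the right and rows downward; lengths in m; the calibration is good to about 2 mm. A picture is of the moment at which its call begins. calibration takes no time and is no camera call.
- bot.job_done(): hands the job in, once; it reports no verdict.
The state is a dict: "time": time; "q": joint angles; "qd": joint speeds; "joint_efforts": joint torques, N m; "ee_pos": TCP position; "tcp_rot": TCP orientation; "wrist_force": force on the tool from outside, world axes, zero at the start; "torque": the same for the moment, N m; "opening": finger opening in m.
Only numpy, scipy, OpenCV 4.12 (cv2) and the standard library are available. Lean on these libraries where they do the work, as an engineer would, in place of code of your own. Each camera call takes 0.05 s, during which the arm holds its last target.

## Task

Put every loose steel collar on a post of the carrier (one per post, any post), turned so that it drops fully home over the post's flat, then seat the lid flat on the carrier over its two alignment pegs and slide the latch fully closed over the lid. With the carrier still upright, tug the lid up firmly by its grip (about 8 N, held for half a second) to be sure the latch holds; only then turn the carrier right over by its pull bar, until it rests upside down at its stop, and let go. Leave the tin, the wrench and the cardboard box where they are.

Things in the scene. Friction and masses are not known exactly. Their poses are not given: they have to be found in the camera images.
- axle (a point): Fixed point: middle of the axle of the grey turnover stand on the bench, 90 mm above the bench. Its x axis lies along the axle, its z is up; the carrier starts on its +y side and, turned over, comes to lie on its -y side above a low drip tray. Axle brackets stand 140 to 152 mm either side of this point, up to 100 mm above the bench. The stand's place and yaw vary.
- carrier (a joint): Turning of the carrier about the axle: 0 = upright, on its rest; 3.14 = upside down, at its stop. Lifting the pull bar raises the angle. The hinge is damped (0.6 N m s/rad), so it sinks slowly when let go; the loaded carrier needs up to about 8 N at the pull bar.
- pull_bar (a point): Middle of the carrier's round steel pull bar (12 mm thick, 110 mm long, parallel to the axle, 190 mm from it at axle height when upright); free on both sides (70 mm from the carrier's plate, held by two arms 55 mm either side of this point). It travels a half circle about the axle. Axes are the carrier's: x along the axle, y from axle to bar, z up while upright.
- post0 (a point): Foot of D-post 0, on the floor plate of the aluminium carrier (66 mm above the bench while upright), 65 mm from the axle; posts stand in one row 46 mm apart along the axle; the post stands 34 mm above this point, brass, D-shaped: radius 9 mm with one flat 4 mm from its axis facing the carrier's +x (this point's +x); its top 3 mm are chamfered. Axes are the carrier's (x along the axle, y towards the pull bar, z up while upright).
- post1 (a point): Foot of D-post 1, on the floor plate of the aluminium carrier (66 mm above the bench while upright), 65 mm from the axle; posts stand in one row 46 mm apart along the axle; the post stands 34 mm above this point, brass, D-shaped: radius 9 mm with one flat 4 mm from its axis facing the carrier's +x (this point's +x); its top 3 mm are chamfered. Axes are the carrier's (x along the axle, y towards the pull bar, z up while upright).
- post2 (a point): Foot of D-post 2, on the floor plate of the aluminium carrier (66 mm above the bench while upright), 65 mm from the axle; posts stand in one row 46 mm apart along the axle; the post stands 34 mm above this point, brass, D-shaped: radius 9 mm with one flat 4 mm from its axis facing the carrier's +x (this point's +x); its top 3 mm are chamfered. Axes are the carrier's (x along the axle, y towards the pull bar, z up while upright).
- post3 (a point): Foot of D-post 3, on the floor plate of the aluminium carrier (66 mm above the bench while upright), 65 mm from the axle; posts stand in one row 46 mm apart along the axle; the post stands 34 mm above this point, brass, D-shaped: radius 9 mm with one flat 4 mm from its axis facing the carrier's +x (this point's +x); its top 3 mm are chamfered. Axes are the carrier's (x along the axle, y towards the pull bar, z up while upright).
- seat (a point): Where the middle of the lid's underside belongs: middle of the carrier, 38 mm above its floor plate (104 mm above the bench while upright), resting on two end blocks. Axes are the carrier's. Two round alignment pegs of 8 mm stand at (+92, +34) mm and (-92, -34) mm from this point along x and y and rise 18 mm above it, the last 6 mm tapered.
- lid: Loose flat aluminium lid with slots, 210 x 92 x 6 mm, with a 24 mm wide tab to x = +-128 mm at each end, about 0.25 kg. Origin: middle of its underside; x along its length, z up. Two 12 mm square holes at (+92, +34) and (-92, -34) mm for the pegs, so a half turn fits too. A black upright grip in the middle, 56 mm along x, 12 mm thick in y, rises to 42 mm above the underside. Lies flat on the bench at first. Once latched it has 2 mm of play upwards.
- collar0: Loose steel collar, 36 mm outside, 30 mm tall, 0.16 kg, standing on the bench, with a D-shaped bore: radius 10.5 mm with one flat 5.5 mm from the axis. Origin: centre of the underside; its x axis points to the bore's flat, z up. It drops fully on a post only if its x is within about 8 degrees of the post's x. May be absent (None).
- collar1: Loose steel collar, 36 mm outside, 30 mm tall, 0.16 kg, standing on the bench, with a D-shaped bore: radius 10.5 mm with one flat 5.5 mm from the axis. Origin: centre of the underside; its x axis points to the bore's flat, z up. It drops fully on a post only if its x is within about 8 degrees of the post's x. May be absent (None).
- collar2: Loose steel collar, 36 mm outside, 30 mm tall, 0.16 kg, standing on the bench, with a D-shaped bore: radius 10.5 mm with one flat 5.5 mm from the axis. Origin: centre of the underside; its x axis points to the bore's flat, z up. It drops fully on a post only if its x is within about 8 degrees of the post's x. May be absent (None).
- collar3: Loose steel collar, 36 mm outside, 30 mm tall, 0.16 kg, standing on the bench, with a D-shaped bore: radius 10.5 mm with one flat 5.5 mm from the axis. Origin: centre of the underside; its x axis points to the bore's flat, z up. It drops fully on a post only if its x is within about 8 degrees of the post's x. May be absent (None).
- latch (a joint): Travel of the carrier's latch slide: 0 = fully open, 0.034 m = fully closed, the two hook arms over the lid's end tabs. It moves from the pull bar side towards the axle (carrier -y), holds where it is left, takes about 3 N.
- latch_tab (a point): Middle of the black upright tab of the latch slide (34 mm along x, 8 mm thick in y, from 19 mm below to 15 mm above this point), 135 mm above the bench while upright. Push or pinch it to work the latch. Axes are the carrier's.
- hooks: The dark steel latch slide itself: a cross bar with the tab and two 14 mm wide arms 117 mm either side of its middle, reaching 70 mm from the bar towards the axle. Origin: middle of the underside of the cross bar, 112 mm above the bench while upright.
- tin: Bystander: grey tin, 72 mm across, 90 mm tall. Origin: centre of its underside.
- wrench: Bystander: wrench, 170 mm long, lying on the bench.
- carton: Bystander: cardboard box 80 x 100 x 50 mm. Origin: centre of its underside.
There are look-alikes about, which are no part of the job. What is shaped like the collar1 but green or yellow is not meant. What is shaped like the collar2 but pink or red is not meant.

How it is judged:
By the outcome, as a careful person would: the job done as asked, in the order asked, and still so for the second after the job is handed in, with the robot touching nothing.
Of collar0, collar1, collar2, collar3 only 2 to 4 are there at a start; the rules pass over those that are not, and their reading is None.
At some moment in a run one of lid, collar0, collar1, collar2, collar3 may be knocked a few centimetres aside while the robot is not near it.
Once in a run the grip may slacken for a moment while it holds something.
It also fails if it takes over 210 s, if anything falls off the work surface, if the arm or the gripper's body presses on something with over 40 N, if the wrist force passes 120 N, or if a joint passes its speed limit or range.

## Working session

There is one attempt and no reset: what is moved stays moved. The work goes in short steps, Python scripts to look and compute and a tool call to move; the robot and the scene stay as the last step left them, time stands still between calls to the robot, and variables do not carry over. Pictures are saved under pics/ and viewed, and the job is handed in when it is done.

Besides the shell and the picture viewer there is one more tool, called after "Emit:" as a command line: name --argument value ..., lists and objects as JSON in quotes. arm_command: Moves the arm, as the interface text tells. Its arguments: {"type":"object","properties":{"motion":{"type":"array"},"newtons":{"type":"number"}},"required":["motion"]}

```bash
ls; mkdir -p pics; python3 - <<'E'
from workcell import bot, viewer
import cv2
print(bot.get_obs())
for n in("scene","top"):
    cv2.imwrite(f"pics/{n}0.png",viewer.camera(n)); print(n,viewer.calibration(n))
E
```

```text
pics
{'time': 0.0, 'q': array([-7.00178880e+01,  5.00727684e+00,  1.00364324e+01,  9.50986891e+01,
        1.11578582e-04,  9.00015073e+01]), 'qd': array([-0.02286   , -0.08551616,  0.02640928,  0.004567  , -0.00297785,
        0.00014175]), 'joint_efforts': array([ 1.40912889e-03, -5.20389426e+01,  4.64801002e+01,  1.62689510e-02,
        4.50229618e-05, -9.32594503e-06]), 'ee_pos': array([ 0.18787656, -0.51668683,  0.23063746]), 'tcp_rot': array([-1.79930466e+02, -1.09749253e-04,  1.99806046e+01]), 'wrist_force': array([ 0.08506926, -0.1051773 ,  0.3759023 ]), 'torque': array([-0.00173664,  0.005302  ,  0.01701555]), 'opening': 0.08542720276653408}
scene {'fx': 416.69625810330285, 'fy': 416.69625810330285, 'cx': 318.44338651349125, 'cy': 201.08265571753057, 'T': array([[ 0.65821975,  0.52589694, -0.53868281,  1.07294542],
       [ 0.75276152, -0.45041527,  0.48007934, -0.53170194],
       [ 0.00984129, -0.7214974 , -0.6923472 ,  0.8158948 ],
       [ 0.        ,  0.        ,  0.        ,  1.        ]])}
top {'fx': 481.5865814724576, 'fy': 481.5865814724576, 'cx': 314.8651199107269, 'cy': 200.1288707550572, 'T': array([[ 0.01867319, -0.99770474,  0.06508893,  0.42528731],
       [-0.99971375, -0.0196054 , -0.01371277, -0.01616188],
       [ 0.01495739, -0.06481424, -0.99778524,  1.43169266],
       [ 0.        ,  0.        ,  0.        ,  1.        ]])}
```

View pics/scene0.png

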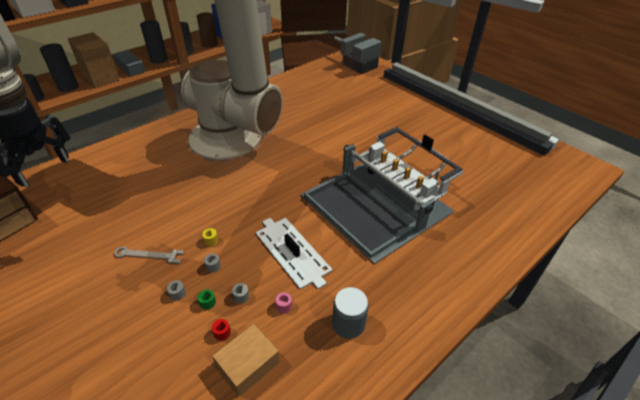

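View pics/top0.png

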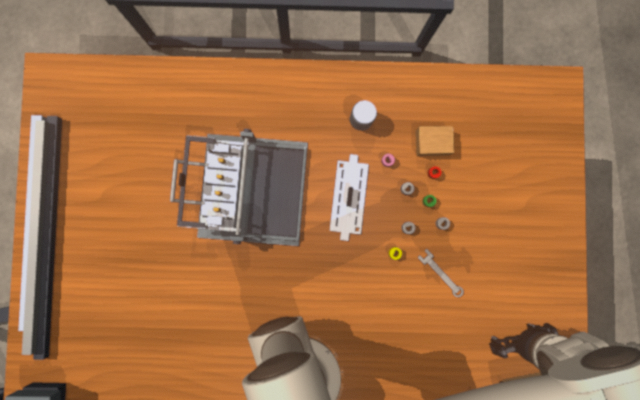

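The overview shows three steel collars at top pixels (408,188), (409,228) and (444,223). The lid is at (350,197). The carrier is at (220,185), with its pull bar on the left (world +y).

```bash
cat > h.py <<'E'
import numpy as np, cv2
from workcell import bot, viewer
def unproj(n,u,v,z):
    c=viewer.calibration(n);T=c["T"];d=T[:3,:3]@np.array([(u-c["cx"])/c["fx"],(v-c["cy"])/c["fy"],1]);o=T[:3,3]
    return o+d*(z-o[2])/d[2]
def proj(n,p):
    c=viewer.calibration(n);T=c["T"];q=T[:3,:3].T@(np.asarray(p)-T[:3,3])
    return np.array([c["fx"]*q[0]/q[2]+c["cx"],c["fy"]*q[1]/q[2]+c["cy"]])
def crop(n,img,u0,v0,w,h,k,out,marks=()):
    c=cv2.resize(img[v0:v0+h,u0:u0+w],None,fx=k,fy=k,interpolation=cv2.INTER_CUBIC)
    for m in marks:
        cv2.circle(c,(int((m[0]-u0+.5)*k),int((m[1]-v0+.5)*k)),2,(255,0,255),-1)
    for i in range(0,w,10): cv2.putText(c,str(u0+i),(i*k,8),0,.3,(255,255,0),1); cv2.line(c,(i*k,10),(i*k,14),(255,255,0),1)
    for i in range(10,h,10): cv2.putText(c,str(v0+i),(0,i*k+4),0,.3,(255,255,0),1)
    cv2.imwrite("pics/"+out,c)
E
python3 - <<'E'
from h import *
t=cv2.imread("pics/top0.png");s=cv2.imread("pics/scene0.png")
crop("top",t,165,125,150,125,5,"c1.png")
crop("top",t,325,145,135,100,6,"c2.png")
crop("scene",s,160,220,140,110,6,"c3.png")
crop("scene",s,335,120,135,110,6,"c4.png")
E
```

```text
(no output)
```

View pics/c1.png

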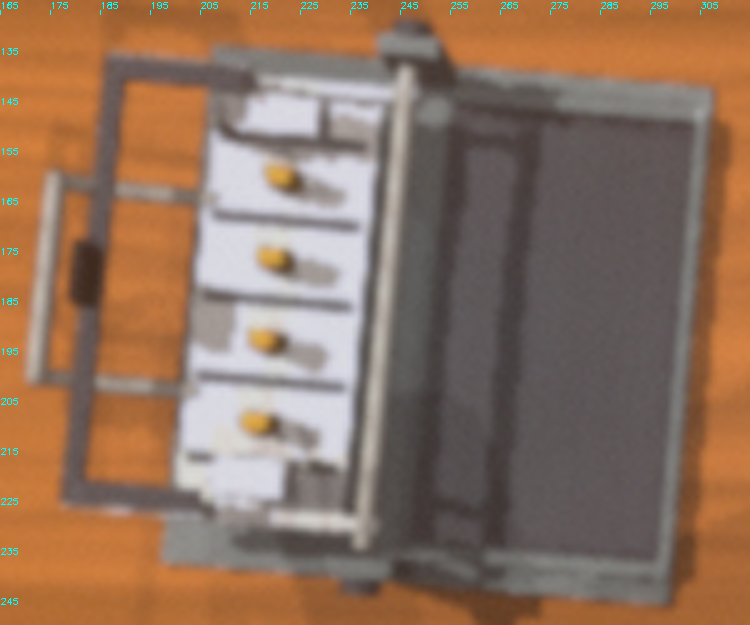

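View pics/c2.png

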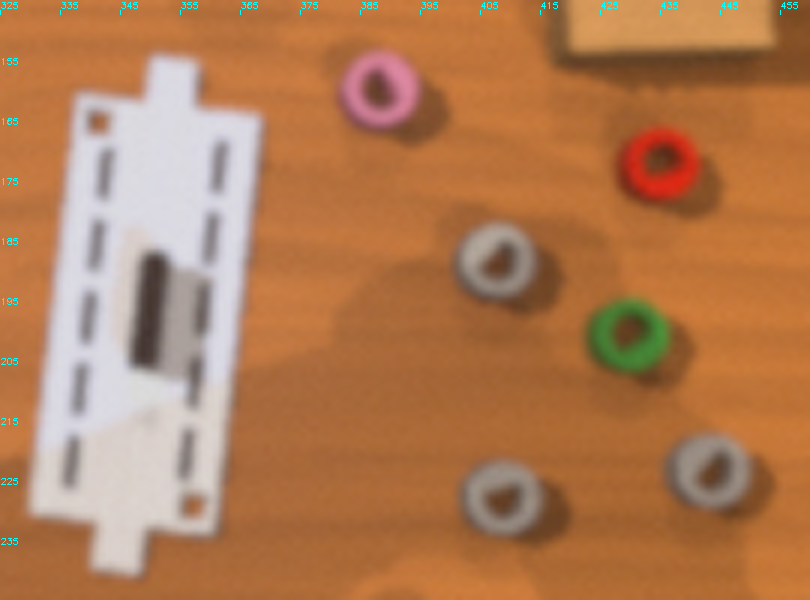

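View pics/c3.png

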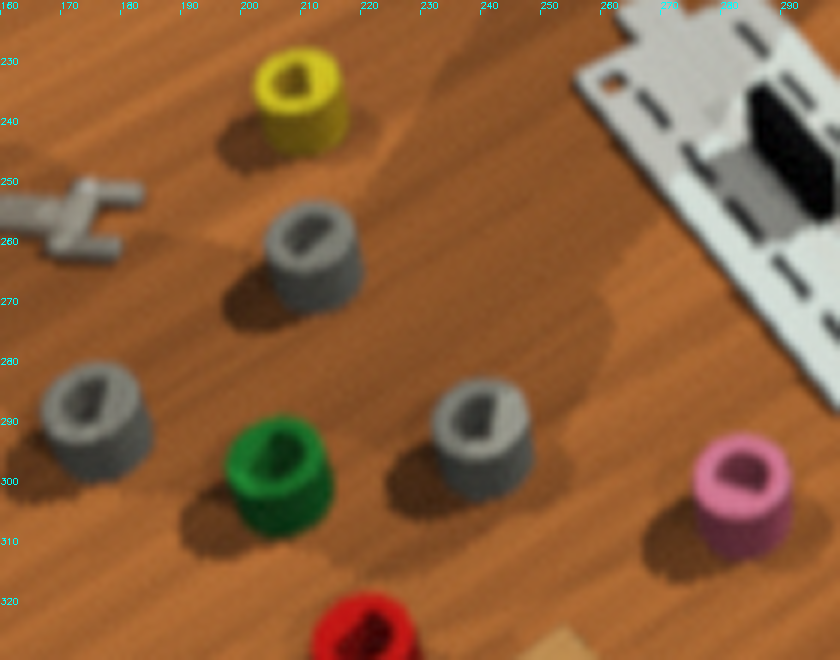

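View pics/c4.png

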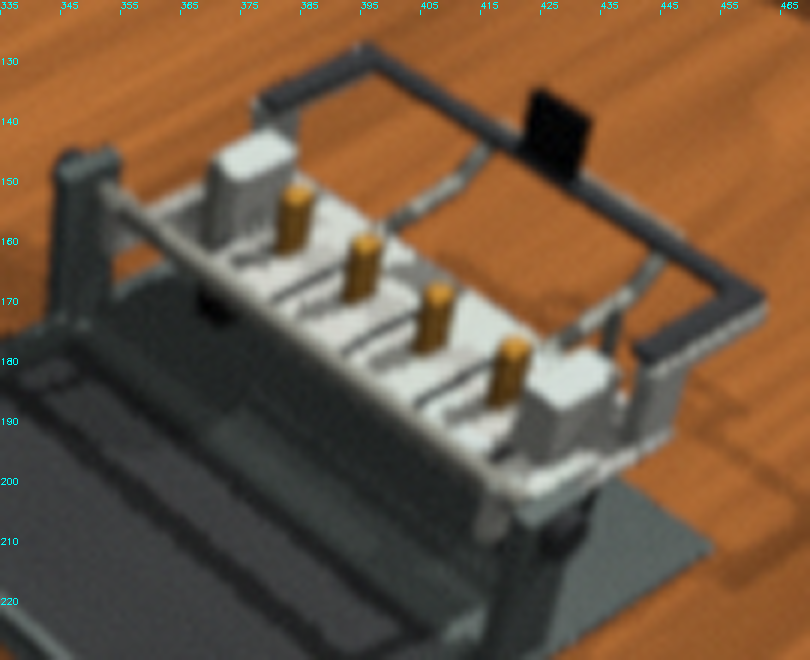

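```bash
python3 - <<'E'
from h import *
from scipy.optimize import least_squares
X=[-69,-23,23,69]
obs=[]
for x,u,v in zip(X,[216,217.7,219.3,221],[209,192.5,176.8,160]): obs.append(("top",(x,65,10),u,v))
for x,u,v in zip(X,[384.3,396.3,408.2,420.3],[151.7,159.8,168.2,177]): obs.append(("scene",(x,65,10),u,v))
obs.append(("top",(55,190,0),175,160)); obs.append(("top",(-55,190,0),171.3,201))
def pt(p,l):
    c,s=np.cos(p[2]),np.sin(p[2]);l=np.array(l)/1000
    return np.array([p[0]+c*l[0]-s*l[1],p[1]+s*l[0]+c*l[1],.09+l[2]])
def res(p,o=obs): return np.concatenate([proj(n,pt(p,l))-(u,v) for n,l,u,v in o])
for sub in (obs,[o for o in obs if o[0]=="top"],[o for o in obs if o[0]=="scene"]):
    r=least_squares(res,[.4,.1,0],args=(sub,)); print(r.x,np.degrees(r.x[2])); print(r.fun.reshape(-1,2).round(1).tolist())
# lid
for o in [(341,165),(357,229)],: 
    a=[unproj("top",*q,.006) for q in o]; print("lid top",a,(a[0]+a[1])/2); d=a[0]-a[1]; print(np.degrees(np.arctan2(d[1],d[0])-np.arctan2(34,92)))
for n,q in (("top",(351,154)),("top",(344.5,240))): print(unproj(n,*q,.006))
for n,q in [("top",(408,188)),("top",(409,228)),("top",(443.5,223.5)),("scene",(238.5,289)),("scene",(211,259.5)),("scene",(175.5,288))]: print(n,q,unproj(n,*q,.03))
E
```

```text
[ 0.54796273  0.17012897 -0.0636171 ] -3.6449915162984676
[[-0.5, -0.4], [-0.6, -0.4], [-0.7, -1.2], [-0.8, -0.8], [-0.6, -0.2], [-1.1, -0.3], [-0.9, -0.3], [-0.3, -0.3], [0.7, 0.9], [0.4, -0.9]]
[ 0.54598255  0.16946603 -0.07013949] -4.018696558196685
[[-0.5, 0.2], [-0.5, 0.1], [-0.4, -0.6], [-0.4, -0.2], [1.1, 1.2], [0.6, -0.7]]
[ 0.54940363  0.17084638 -0.07262798] -4.1612767028132875
[[0.2, -0.1], [-0.3, -0.1], [-0.2, 0.0], [0.3, 0.1]]
lid top [array([ 0.62483328, -0.11176226,  0.006     ]), array([ 0.43513564, -0.16203564,  0.006     ])] [ 0.52998446 -0.13689895  0.006     ]
-5.439344257727989
[ 0.6585551  -0.14117137  0.006     ]
[ 0.40201039 -0.12548852  0.006     ]
top (408, 188) [ 0.55769718 -0.30765367  0.03      ]
top (409, 228) [ 0.44072486 -0.31129081  0.03      ]
top (443.5, 223.5) [ 0.45573934 -0.41222433  0.03      ]
scene (238.5, 289) [ 0.55858073 -0.30828965  0.03      ]
scene (211, 259.5) [ 0.44635267 -0.31170143  0.03      ]
scene (175.5, 288) [ 0.46483886 -0.41291796  0.03      ]
```

```bash
cat > fit.py <<'E'
from h import *
from scipy.optimize import minimize
S=8
def poly(n,P,u0,v0,w,h):
    q=np.array([proj(n,p) for p in P]); q=((q-(u0,v0)+.5)*S).astype(np.float32)
    return q
def cov(qs,w,h,hull=False):
    m=np.zeros((h*S,w*S),np.uint8)
    q=np.rint(qs*16-8).astype(np.int32)
    if hull: q=cv2.convexHull(q).reshape(-1,2)
    cv2.fillPoly(m,[q],255,shift=4)
    m=cv2.GaussianBlur(m.astype(np.float32)/255,(0,0),.5*S)
    return cv2.resize(m,(w,h),interpolation=cv2.INTER_AREA)
th=np.linspace(0,2*np.pi,73)[:-1]
def circ(x,y,z,r): return np.c_[x+r*np.cos(th),y+r*np.sin(th),0*th+z]
def dbore(x,y,z,yaw,r=.0105,f=.0055):
    a0=np.arccos(f/r); t=np.linspace(a0,2*np.pi-a0,60)+yaw
    return np.c_[x+r*np.cos(t),y+r*np.sin(t),0*t+z]
def fit_collar(imgs,x,y,z0=0.,verbose=1):
    out={}
    for n,img in imgs.items():
        c=proj(n,(x,y,z0+.015)); w=h=34; u0,v0=int(c[0])-17,int(c[1])-17
        I=img[v0:v0+h,u0:u0+w].astype(np.float32)
        sat=(I.max(2)-I.min(2))/(I.max(2)+1)
        bg=np.median(sat[[0,-1],:]); 
        H=lambda p:cov(poly(n,np.r_[circ(p[0],p[1],z0+.03,.018),circ(p[0],p[1],z0,.018)],u0,v0,w,h),w,h,True)
        def cost(p):
            m=H(p); A=np.c_[m.ravel(),1-m.ravel()]
            # ignore bore
            b=cov(poly(n,circ(p[0],p[1],z0+.03,.012),u0,v0,w,h),w,h); W=(b<.05).ravel()*1.
            k=np.linalg.lstsq(A*W[:,None],sat.ravel()*W,rcond=None)[0]
            return (((A@k-sat.ravel())*W)**2).sum()
        best=min(((cost((x+dx,y+dy)),dx,dy) for dx in np.arange(-.012,.0121,.003) for dy in np.arange(-.012,.0121,.003)))
        r=minimize(cost,[x+best[1],y+best[2]],method="Nelder-Mead",options=dict(initial_simplex=[[x+best[1],y+best[2]],[x+best[1]+.002,y+best[2]],[x+best[1],y+best[2]+.002]],xatol=1e-4))
        px,py=r.x; g=I.mean(2)
        def yc(yaw,dx=0,dy=0):
            o=cov(poly(n,circ(px+dx,py+dy,z0+.03,.0165),u0,v0,w,h),w,h)>.95
            b=cov(poly(n,dbore(px+dx,py+dy,z0+.03,yaw),u0,v0,w,h),w,h)
            # plane intensity on face, const in bore
            A=np.c_[b.ravel(),1-b.ravel()][o.ravel()]; t=g.ravel()[o.ravel()]
            k=np.linalg.lstsq(A,t,rcond=None)[0]
            return ((A@k-t)**2).mean()/t.var(), k
        ys=np.radians(np.arange(0,360,6)); cs=[yc(a)[0] for a in ys]; i=int(np.argmin(cs))
        r2=minimize(lambda p:yc(p[0],p[1]/1000,p[2]/1000)[0]+.002*(p[1]**2+p[2]**2),[ys[i],0,0],method="Nelder-Mead",options=dict(initial_simplex=[[ys[i],0,0],[ys[i]+.1,0,0],[ys[i],1,0],[ys[i],0,1]]))
        out[n]=(px,py,np.degrees(r2.x[0]),r2.x[1:],yc(r2.x[0],*(r2.x[1:]/1000)))
        if verbose: print(n,np.round([px,py],4),"yaw",round(np.degrees(r2.x[0])%360,1),"off",r2.x[1:].round(2),"res",np.round(out[n][4][0],3),out[n][4][1].round(), "alt",[(int(np.degrees(ys[j])),round(cs[j],2)) for j in np.argsort(cs)[:6]])
    return out
E
python3 - <<'E'
from fit import *
im={n:cv2.imread(f"pics/{n}0.png") for n in("top","scene")}
for x,y in((.558,-.308),(.443,-.311),(.46,-.412)): fit_collar(im,x,y)
E
```

```text
Traceback (most recent call last):
  File "fit.py", line 33, in fit_collar
    best=min(((cost((x+dx,y+dy)),dx,dy) for dx in np.arange(-.012,.0121,.003) for dy in np.arange(-.012,.0121,.003)))
  File "fit.py", line 33, in <genexpr>
    best=min(((cost((x+dx,y+dy)),dx,dy) for dx in np.arange(-.012,.0121,.003) for dy in np.arange(-.012,.0121,.003)))
               ~~~~^^^^^^^^^^^^^
  File "fit.py", line 30, in cost
    b=cov(poly(n,circ(p[0],p[1],z0+.03,.012),u0,v0,w,h),w,h); W=(b<.05).ravel()*1.
          ~~~~^^^^^^^^^^^^^^^^^^^^^^^^^^^^^^^^^^^^^^^^^
  File "fit.py", line 5, in poly
    q=np.array([proj(n,p) for p in P]); q=((q-(u0,v0)+.5)*S).astype(np.float32)
                ~~~~^^^^^
  File "h.py", line 7, in proj
    c=viewer.calibration(n);T=c["T"];q=T[:3,:3].T@(np.asarray(p)-T[:3,3])
ValueError: time passes only in moves, steps and waits
```

```bash
python3 - <<'E'
from workcell import bot, viewer
import pickle
pickle.dump({n:viewer.calibration(n) for n in("top","scene")},open("cal.pkl","wb")); print(bot.get_obs()["time"])
E
sed -i 's/^from workcell.*/from workcell import bot, viewer\nimport pickle\nCAL=pickle.load(open("\.\/cal.pkl","rb"))/; s/viewer.calibration(n)/CAL[n]/' h.py
python3 - <<'E'
from fit import *
im={n:cv2.imread(f"pics/{n}0.png") for n in("top","scene")}
for x,y in((.558,-.308),(.443,-.311),(.46,-.412)): fit_collar(im,x,y)
E
```

```text
0.1
top [ 0.5586 -0.3081] yaw 47.4 off [-1.12  1.29] res 0.092 [ 83. 155.] alt [(42, np.float32(0.18)), (36, np.float32(0.19)), (48, np.float32(0.19)), (54, np.float32(0.21)), (29, np.float32(0.21)), (24, np.float32(0.23))]
scene [ 0.5591 -0.3066] yaw 47.5 off [ 0.79 -0.52] res 0.093 [ 59. 136.] alt [(48, np.float32(0.12)), (54, np.float32(0.12)), (42, np.float32(0.14)), (59, np.float32(0.14)), (36, np.float32(0.17)), (66, np.float32(0.17))]
top [ 0.4421 -0.3119] yaw 17.9 off [0.13 2.38] res 0.072 [ 83. 144.] alt [(6, np.float32(0.26)), (12, np.float32(0.27)), (18, np.float32(0.27)), (0, np.float32(0.27)), (354, np.float32(0.28)), (24, np.float32(0.29))]
scene [ 0.4432 -0.3104] yaw 13.8 off [1.41 0.5 ] res 0.044 [ 63. 122.] alt [(6, np.float32(0.17)), (24, np.float32(0.17)), (12, np.float32(0.17)), (18, np.float32(0.17)), (0, np.float32(0.2)), (29, np.float32(0.21))]
top [ 0.4572 -0.4139] yaw 252.9 off [-1.26 -0.67] res 0.177 [ 85. 139.] alt [(258, np.float32(0.27)), (252, np.float32(0.27)), (264, np.float32(0.27)), (246, np.float32(0.28)), (42, np.float32(0.28)), (270, np.float32(0.28))]
scene [ 0.458  -0.4126] yaw 50.2 off [1.4  0.33] res 0.07 [ 64. 122.] alt [(54, np.float32(0.18)), (59, np.float32(0.18)), (48, np.float32(0.18)), (42, np.float32(0.21)), (66, np.float32(0.21)), (72, np.float32(0.23))]
```

```bash
cat >> fit.py <<'E'
def sat_of(I):
    I=I.astype(np.float32); return (I.max(2)-I.min(2))/(I.max(2)+1)
def W_(p,l):
    c,s=np.cos(p[2]),np.sin(p[2]); l=np.atleast_2d(l)
    return np.c_[p[0]+c*l[:,0]-s*l[:,1],p[1]+s*l[:,0]+c*l[:,1],l[:,2]]
def nm(cost,p0,d=(.003,.003,.03)):
    p0=np.array(p0,float); sx=[p0]+[p0+np.eye(3)[i]*d[i] for i in range(3)]
    return minimize(cost,p0,method="Nelder-Mead",options=dict(initial_simplex=sx,xatol=1e-5,fatol=1e-6,maxiter=300))
def fit_posts(img,n,p0=(.5475,.170,-.071)):
    c=proj(n,W_(p0,(0,.065,.085))[0]); w,h=80,80; u0,v0=int(c[0])-40,int(c[1])-40
    s=sat_of(img[v0:v0+h,u0:u0+w])
    a0=np.arccos(4/9); t=np.linspace(a0,2*np.pi-a0,40)
    def M(p):
        m=0
        for x in(-.069,-.023,.023,.069):
            lo=np.c_[x+.009*np.cos(t),.065+.009*np.sin(t),0*t+.066]; hi=np.c_[x+.0075*np.cos(t),.065+.0075*np.sin(t),0*t+.1]; mid=lo.copy(); mid[:,2]=.097
            m=m+cov(poly(n,W_(p,np.r_[lo,mid,hi]),u0,v0,w,h),w,h,True)
        return m
    base=M(p0); near=cv2.dilate((base>.05).astype(np.uint8),np.ones((5,5)))>0
    def cost(p):
        m=M(p)[near]; A=np.c_[m,1-m]; k=np.linalg.lstsq(A,s[near],rcond=None)[0]; return ((A@k-s[near])**2).mean()/s[near].var()
    return nm(cost,p0)
def fit_lid(img,n,p0,z0=0.):
    O=np.array([(-105,-46),(-105,-12),(-128,-12),(-128,12),(-105,12),(-105,46),(105,46),(105,12),(128,12),(128,-12),(105,-12),(105,-46)])/1000.
    c=proj(n,(p0[0],p0[1],z0)); w,h=120,110; u0,v0=int(c[0])-60,int(c[1])-55
    s=sat_of(img[v0:v0+h,u0:u0+w])
    M=lambda p:cov(poly(n,W_(p,np.c_[O,0*O[:,0]+z0+.005]),u0,v0,w,h),w,h)
    near=cv2.dilate((M(p0)>.05).astype(np.uint8),np.ones((9,9)))>0
    def cost(p):
        m=M(p)[near]; A=np.c_[m,1-m]; k=np.linalg.lstsq(A,s[near],rcond=None)[0]; return ((A@k-s[near])**2).mean()/s[near].var()
    return nm(cost,p0)
E
python3 - <<'E'
from fit import *
im={n:cv2.imread(f"pics/{n}0.png") for n in("top","scene")}
for n in im:
    r=fit_posts(im[n],n); print(n,r.x.round(4),np.degrees(r.x[2]),r.fun)
    r=fit_lid(im[n],n,(.530,-.135,-.07)); print(n,"lid",r.x.round(4),np.degrees(r.x[2]),r.fun)
E
```

```text
top [ 0.5489  0.1705 -0.0689] -3.950445373647348 0.16799020767211914
top lid [ 0.5309 -0.1368 -0.0999] -5.726063404258344 0.06545218825340271
scene [ 0.5489  0.172  -0.0687] -3.939081339071271 0.3235594630241394
scene lid [ 0.5332 -0.1372 -0.0964] -5.525681634543545 0.09953451156616211
```

```bash
cat > plan.py <<'E'
import numpy as np, sys
from workcell import bot
from scipy.spatial.transform import Rotation as Ro
def go(*tg):
    """tg: list of (x,y,z,yaw) waypoints tool-down; prints shift (tool axes, units) then yaw turn"""
    o=bot.get_obs(); p=o["ee_pos"]; R=Ro.from_euler("xyz",o["tcp_rot"],degrees=True)
    print("t",round(o["time"],2),"p",p.round(4),"rpy",o["tcp_rot"].round(2),"F",o["wrist_force"].round(1),"op",round(o["opening"]*1000,1),"q",o["q"].round(0))
    for t in tg:
        d=R.inv().apply(np.array(t[:3])-p)/.06
        R2=Ro.from_euler("xyz",[180,0,t[3]],degrees=True)
        v=np.degrees((R.inv()*R2).as_rotvec())/6
        print(t,"shift",d.round(3),"then turn",v.round(3)); p=np.array(t[:3]);R=R2
if __name__=="__main__":
    a=[tuple(float(k) for k in s.split(",")) for s in sys.argv[1:]]; go(*a)
E
python3 plan.py .5588,-.3074,.12,47.5 .5588,-.3074,.005,47.5
```

```text
t 0.1 p [ 0.1879 -0.5167  0.2307] rpy [-179.93   -0.     19.99] F [-0.2 -0.3  0.5] op 85.6 q [-70.   5.  10.  95.   0.  90.]
(0.5588, -0.3074, 0.12, 47.5) shift [ 7.001 -1.163  1.846] then turn [-1.100e-02 -3.000e-03 -4.585e+00]
(0.5588, -0.3074, 0.005, 47.5) shift [ 0.    -0.     1.917] then turn [0. 0. 0.]
```

Emit:
arm_command --motion '[[0.7,[0.875,-0.145,0.231],[0,0,0]],[0.7,[0.875,-0.145,0.231],[0,0,0]],[0.7,[0.875,-0.145,0.231],[0,0,0]],[0.7,[0.875,-0.145,0.231],[0,0,0]],[0.7,[0.875,-0.145,0.231],[0,0,0]],[0.7,[0.875,-0.145,0.231],[0,0,0]],[0.7,[0.875,-0.145,0.231],[0,0,0]],[0.7,[0.875,-0.145,0.231],[0,0,0]],[0.7,[0,0,0],[0,0,-0.92]],[0.7,[0,0,0],[0,0,-0.92]],[0.7,[0,0,0],[0,0,-0.92]],[0.7,[0,0,0],[0,0,-0.92]]]' --newtons 40

```text
time: 1.6
ee_pos: [0.5588, -0.3078, 0.1198]
tcp_rot: [-179.9, 0.0, 42.3]
wrist_force: [0.2, -0.9, 0.7]
opening: 0.0599
```

Emit:
arm_command --motion '[[0.7,[0,0,0],[0,0,-0.92]],[0.7,[0,0,0],[0,0,0]],[0.7,[0,0,0],[0,0,0]]]'

```text
time: 1.98
ee_pos: [0.5588, -0.3079, 0.1201]
tcp_rot: [-180.0, 0.0, 47.5]
wrist_force: [-1.0, 0.5, -0.1]
opening: 0.0597
```

```bash
python3 plan.py .5588,-.3074,.005,47.5; python3 - <<'E'
from fit import *
im={n:viewer.camera(n) for n in("top","scene")}
for n in im: cv2.imwrite(f"pics/{n}1.png",im[n])
for x,y in((.558,-.308),(.443,-.311),(.457,-.413)): print(x); fit_collar({"top":im["top"],"scene":im["scene"]},x,y)
crop("scene",im["scene"],180,180,130,130,6,"d1.png",[proj("scene",bot.get_obs()["ee_pos"])])
E
```

```text
t 1.98 p [ 0.5588 -0.3079  0.1201] rpy [-1.7998e+02  1.0000e-02  4.7470e+01] F [-1.   0.5 -0.1] op 59.7 q [-29.  16.  11.  85.  -0. 104.]
(0.5588, -0.3074, 0.005, 47.5) shift [ 0.006 -0.005  1.919] then turn [-0.004  0.001 -0.006]
0.558
top [ 0.5506 -0.3142] yaw 215.7 off [-0.76  1.67] res 0.405 [59. 94.] alt [(216, np.float32(0.54)), (210, np.float32(0.54)), (222, np.float32(0.54)), (204, np.float32(0.55)), (228, np.float32(0.57)), (198, np.float32(0.57))]
scene [ 0.5591 -0.3066] yaw 52.1 off [ 1.08 -0.27] res 0.035 [ 64. 155.] alt [(54, np.float32(0.1)), (48, np.float32(0.1)), (59, np.float32(0.1)), (42, np.float32(0.12)), (66, np.float32(0.12)), (72, np.float32(0.15))]
0.443
top [ 0.4145 -0.3365] yaw 57.8 off [0.85 0.95] res 0.841 [209. 208.] alt [(59, np.float32(0.92)), (48, np.float32(0.92)), (54, np.float32(0.92)), (66, np.float32(0.92)), (42, np.float32(0.92)), (72, np.float32(0.93))]
scene [ 0.447  -0.2973] yaw 101.6 off [ 0.5  -1.58] res 0.598 [29. 69.] alt [(96, np.float32(0.68)), (90, np.float32(0.69)), (102, np.float32(0.69)), (84, np.float32(0.7)), (108, np.float32(0.71)), (78, np.float32(0.72))]
0.457
top [ 0.4289 -0.4377] yaw 244.2 off [-0.04  1.25] res 0.737 [171. 156.] alt [(239, np.float32(0.88)), (252, np.float32(0.89)), (264, np.float32(0.89)), (246, np.float32(0.89)), (258, np.float32(0.89)), (234, np.float32(0.89))]
scene [ 0.4583 -0.4127] yaw 213.3 off [ 0.59 -2.45] res 0.268 [ 64. 131.] alt [(204, np.float32(0.45)), (210, np.float32(0.46)), (216, np.float32(0.46)), (198, np.float32(0.46)), (192, np.float32(0.46)), (108, np.float32(0.47))]
```

View pics/d1.png

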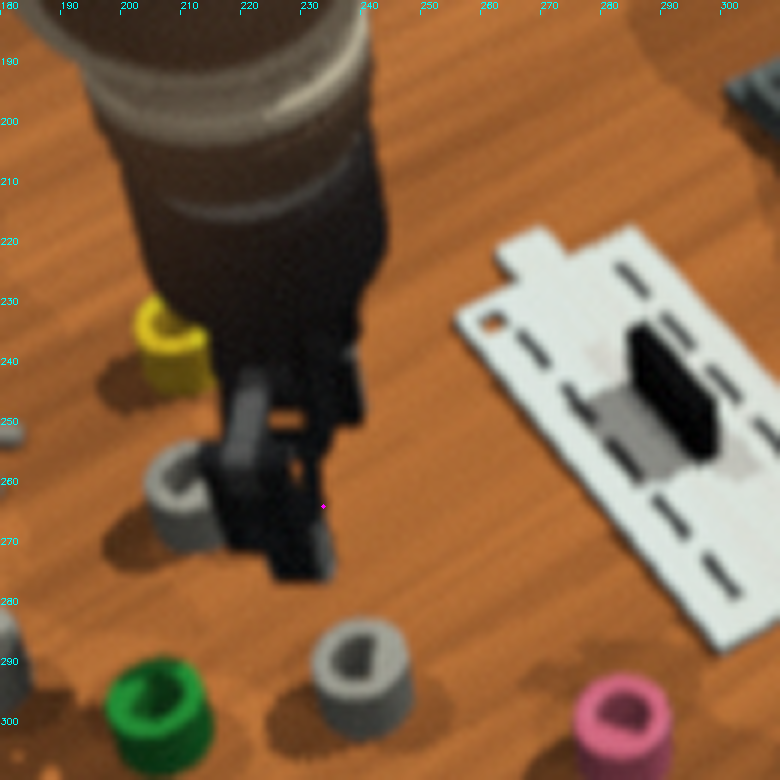

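The gripper hovers over collar A, whose top is at scene pixel (240,290). The camera and the TCP projection agree, so I'll descend and grasp.

Emit:
arm_command --motion '[[0.7,[0,0,0.48],[0,0,-0.3]],[0.7,[0,0,0.48],[0,0,0]],[0.7,[0,0,0.48],[0,0,0]],[0.7,[0,0,0.475],[0,0,0]],[0.7,[0,0,0],[0,0,0]],[0,[0,0,0],[0,0,0]],[0,[0,0,0],[0,0,0]],[0,[0,0,0],[0,0,0]],[0,[0,0,0],[0,0,0]],[0,[0,0,0],[0,0,0]]]' --newtons 40

```text
time: 3.32
ee_pos: [0.5598, -0.3085, 0.0074]
tcp_rot: [179.8, -0.0, 49.4]
wrist_force: [-0.1, 0.7, 6.1]
opening: 0.0339
```

```bash
python3 plan.py .5588,-.3074,.17,49.3 .6223,.2310,.17,-3.95 .6223,.2310,.108,-3.95
```

```text
t 3.33 p [ 0.5598 -0.3085  0.0074] rpy [ 1.7983e+02 -4.0000e-02  4.9380e+01] F [-0.1  0.7  6.1] op 33.9 q [-29.  18.   1.  72.   0. 102.]
(0.5588, -0.3074, 0.17, 49.3) shift [ 0.004 -0.017 -2.71 ] then turn [ 0.028 -0.006  0.013]
(0.6223, 0.231, 0.17, -3.95) shift [ 7.493 -5.049 -0.   ] then turn [ 0.    -0.     8.875]
(0.6223, 0.231, 0.108, -3.95) shift [ 0.    -0.     1.033] then turn [0. 0. 0.]
```

Emit:
arm_command --motion '[[0,[0,0,-0.5],[0,0,0]],[0,[0,0,-0.7],[0,0,0]],[0,[0,0,-0.75],[0,0,0]],[0,[0,0,-0.75],[0,0,0]],[0,[0,0,0],[0,0,0]]]'

```text
time: 3.95
ee_pos: [0.5603, -0.3087, 0.1723]
tcp_rot: [179.6, -0.1, 49.4]
wrist_force: [0.5, 0.1, -2.7]
opening: 0.0337
```

```bash
python3 plan.py .6223,.2310,.17,-3.95;  python3 - <<'E'
from fit import *
im={n:viewer.camera(n) for n in("top","scene")}
p=bot.get_obs()["ee_pos"];u,v=proj("scene",p).astype(int)
crop("scene",im["scene"],u-60,v-60,120,120,6,"d2.png",[proj("scene",p)])
E
```

```text
t 3.95 p [ 0.5603 -0.3087  0.1723] rpy [ 1.796e+02 -9.000e-02  4.938e+01] F [ 0.5  0.1 -2.7] op 33.7 q [-29.  16.  17.  90.   0. 102.]
(0.6223, 0.231, 0.17, -3.95) shift [ 7.5   -5.072  0.014] then turn [ 0.055 -0.044  8.888]
```

View pics/d2.png

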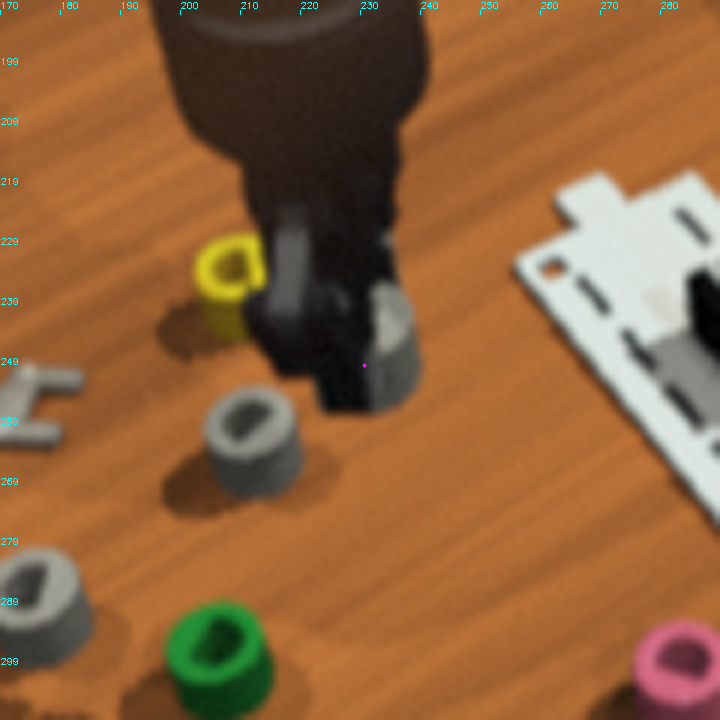

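Emit:
arm_command --motion '[[0,[0.75,-0.507,0],[0,0,0]],[0,[0.75,-0.507,0],[0,0,0]],[0,[0.75,-0.507,0],[0,0,0]],[0,[0.75,-0.507,0],[0,0,0]],[0,[0.75,-0.507,0],[0,0,0]],[0,[0.75,-0.507,0],[0,0,0]],[0,[0.75,-0.507,0],[0,0,0]],[0,[0.75,-0.507,0],[0,0,0]],[0,[0.75,-0.507,0],[0,0,0]],[0,[0.75,-0.507,0],[0,0,0]],[0,[0,0,0],[0,0,0.98]],[0,[0,0,0],[0,0,0.98]]]'

```text
time: 5.55
ee_pos: [0.62, 0.2325, 0.1649]
tcp_rot: [-179.9, 0.2, 37.5]
wrist_force: [-0.4, 0.4, -2.2]
opening: 0.0341
```

Emit:
arm_command --motion '[[0,[0,0,0],[0,0,0.99]],[0,[0,0,0],[0,0,0.99]],[0,[0,0,0],[0,0,0.99]],[0,[0,0,0],[0,0,0.99]],[0,[0,0,0],[0,0,0.99]],[0,[0,0,0],[0,0,0.99]],[0,[0,0,0],[0,0,0.99]],[0,[0,0,0],[0,0,0]],[0,[0,0,0],[0,0,0]]]'

```text
time: 6.68
ee_pos: [0.6462, 0.1196, 0.1663]
tcp_rot: [-175.1, 1.0, 8.4]
wrist_force: [0.3, 0.1, -2.1]
opening: 0.0334
```

```bash
python3 plan.py .6223,.2310,.113,-3.95;  python3 - <<'E'
from fit import *
im={n:viewer.camera(n) for n in("top","scene")}
p=bot.get_obs()["ee_pos"];u,v=proj("scene",p).astype(int)
crop("scene",im["scene"],u-70,v-50,120,100,6,"d3.png",[proj("scene",p)])
E
```

```text
t 6.67 p [0.6462 0.1196 0.1663] rpy [-175.08    1.03    8.41] F [ 0.3  0.1 -2.1] op 33.4 q [  8.  20.  21.  92.   5. 180.]
(0.6223, 0.231, 0.113, -3.95) shift [-0.106 -1.812  1.05 ] then turn [-0.798  0.259  2.051]
```

View pics/d3.png

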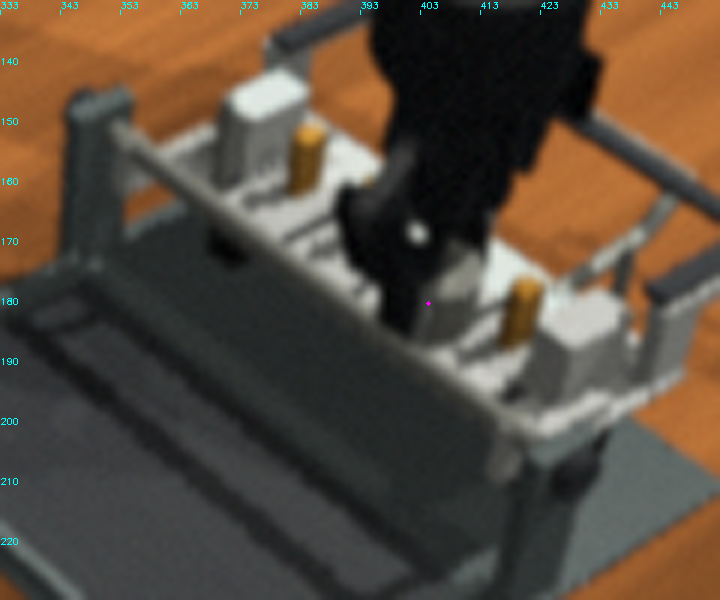

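Joint 6 reached its range limit, so the tool needs the half-turned grasp. I'll set the collar down near where it came from and regrasp it turned by 180°.

```bash
python3 plan.py .6462,.1196,.1663,10 .56,-.30,.166,10 .56,-.30,.009,10
```

```text
t 6.78 p [0.6462 0.1202 0.1669] rpy [-175.08    0.98    8.47] F [ 0.1  0.4 -0.9] op 33.9 q [  8.  20.  21.  92.   5. 180.]
(0.6462, 0.1196, 0.1663, 10.0) shift [-0.002  0.011  0.009] then turn [-0.822  0.152 -0.262]
(0.56, -0.3, 0.166, 10.0) shift [-2.629e+00  6.638e+00  5.000e-03] then turn [0. 0. 0.]
(0.56, -0.3, 0.009, 10.0) shift [ 0.    -0.     2.617] then turn [0. 0. 0.]
```

Emit:
arm_command --motion '[[0,[0,0,0],[-0.82,0.15,-0.26]],[0,[0,0,0],[0,0,0]]]'

```text
time: 7.02
ee_pos: [0.6466, 0.1183, 0.1677]
tcp_rot: [-179.8, -0.0, 10.4]
wrist_force: [0.1, 1.1, -1.4]
opening: 0.0334
```

```bash
python3 plan.py  .56,-.30,.166,10
```

```text
t 7.03 p [0.6466 0.1183 0.1677] rpy [-1.7984e+02 -5.0000e-02  1.0360e+01] F [ 0.1  1.1 -1.4] op 33.4 q [ 10.  19.  20.  90.   0. 180.]
(0.56, -0.3, 0.166, 10.0) shift [-2.674  6.599  0.007] then turn [-0.026 -0.008  0.06 ]
```

Emit:
arm_command --motion '[[0,[-0.334,0.825,0],[0,0,0]],[0,[-0.334,0.825,0],[0,0,0]],[0,[-0.334,0.825,0],[0,0,0]],[0,[-0.334,0.825,0],[0,0,0]],[0,[-0.334,0.825,0],[0,0,0]],[0,[-0.334,0.825,0],[0,0,0]],[0,[-0.334,0.825,0],[0,0,0]],[0,[-0.334,0.825,0],[0,0,0]],[0,[0,0,0.7],[0,0,0]],[0,[0,0,0.7],[0,0,0]],[0,[0,0,0.7],[0,0,0]],[0,[0,0,0],[0,0,0]]]'

```text
time: 8.52
ee_pos: [0.5576, -0.2998, 0.037]
tcp_rot: [-179.6, 0.2, 10.2]
wrist_force: [-0.5, 0.6, -0.4]
opening: 0.0337
```

```bash
python3 plan.py  .56,-.30,.009,10
```

```text
t 8.53 p [ 0.5576 -0.2998  0.037 ] rpy [-179.56    0.21   10.21] F [-0.5  0.6 -0.4] op 33.7 q [-28.  17.   3.  76.   0. 141.]
(0.56, -0.3, 0.009, 10.0) shift [0.04  0.014 0.467] then turn [-0.073  0.036  0.035]
```

Emit:
arm_command --motion '[[0,[0,0,0.24],[0,0,0]],[0,[0,0,0.22],[0,0,0]],[0,[0,0,0],[0,0,0]],[0.7,[0,0,0],[0,0,0]],[0.7,[0,0,0],[0,0,0]],[0.7,[0,0,0],[0,0,0]],[0.7,[0,0,-0.6],[0,0,0]],[0.7,[0,0,-0.6],[0,0,-1]],[0.7,[0,0,0],[0,0,-1]],[0.7,[0,0,0],[0,0,-1]],[0.7,[0,0,0],[0,0,-1]],[0.7,[0,0,0],[0,0,-1]]]'

```text
time: 10.02
ee_pos: [0.5596, -0.3014, 0.0852]
tcp_rot: [-179.9, -0.1, 40.4]
wrist_force: [0.5, 0.5, -0.6]
opening: 0.0598
```

Emit:
arm_command --motion '[[0.7,[0,0,0],[0,0,-1]],[0.7,[0,0,0],[0,0,-1]],[0.7,[0,0,0],[0,0,-1]],[0.7,[0,0,0],[0,0,-1]],[0.7,[0,0,0],[0,0,-1]],[0.7,[0,0,0],[0,0,-1]],[0.7,[0,0,0],[0,0,-1]],[0.7,[0,0,0],[0,0,-1]],[0.7,[0,0,0],[0,0,-1]],[0.7,[0,0,0],[0,0,-1]],[0.7,[0,0,0],[0,0,-1]],[0.7,[0,0,0],[0,0,-1]]]'

```text
time: 11.52
ee_pos: [0.5597, -0.3014, 0.0853]
tcp_rot: [179.9, -0.1, 112.4]
wrist_force: [-0.9, 0.1, -0.2]
opening: 0.0598
```

Emit:
arm_command --motion '[[0.7,[0,0,0],[0,0,-1]],[0.7,[0,0,0],[0,0,-1]],[0.7,[0,0,0],[0,0,-1]],[0.7,[0,0,0],[0,0,-1]],[0.7,[0,0,0],[0,0,-1]],[0.7,[0,0,0],[0,0,-1]],[0.7,[0,0,0],[0,0,-1]],[0.7,[0,0,0],[0,0,-1]],[0.7,[0,0,0],[0,0,-1]],[0.7,[0,0,0],[0,0,-1]],[0.7,[0,0,0],[0,0,-1]],[0.7,[0,0,0],[0,0,-1]]]'

```text
time: 13.02
ee_pos: [0.5596, -0.3014, 0.0852]
tcp_rot: [179.9, 0.0, -175.6]
wrist_force: [-0.7, 0.4, 0.3]
opening: 0.0597
```

```bash
python3 plan.py  .56,-.30,.009,190; python3 - <<'E'
from fit import *
im={n:viewer.camera(n) for n in("top","scene")}
for n in im: cv2.imwrite(f"pics/{n}2.png",im[n])
fit_collar({"scene":im["scene"]},.558,-.3)
fit_collar({"scene":im["scene"]},.457,-.413)
crop("scene",im["scene"],160,210,120,110,6,"d4.png")
E
```

```text
t 13.03 p [ 0.5596 -0.3014  0.0852] rpy [ 1.7987e+02  5.0000e-02 -1.7559e+02] F [-0.7  0.4  0.3] op 59.7 q [-28.  16.   7.  81.   0. -33.]
(0.56, -0.3, 0.009, 190.0) shift [-0.007  0.02   1.27 ] then turn [ 0.021  0.009 -0.931]
scene [ 0.5601 -0.3003] yaw 11.3 off [ 0.96 -0.06] res 0.053 [ 68. 153.] alt [(12, np.float32(0.1)), (18, np.float32(0.1)), (24, np.float32(0.11)), (6, np.float32(0.11)), (0, np.float32(0.13)), (29, np.float32(0.14))]
scene [ 0.4579 -0.4125] yaw 50.8 off [1.41 0.1 ] res 0.046 [ 70. 154.] alt [(54, np.float32(0.13)), (59, np.float32(0.13)), (48, np.float32(0.14)), (66, np.float32(0.15)), (42, np.float32(0.16)), (72, np.float32(0.18))]
```

View pics/d4.png

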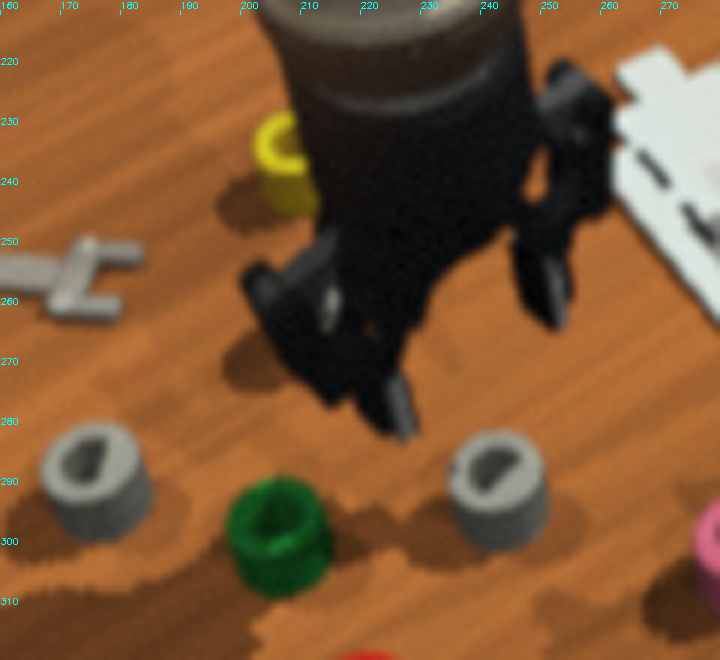

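The collar stands upright at scene pixel (240,290), with a fitted yaw of about 11° and the position as expected. I'll regrasp it at yaw 190.

Emit:
arm_command --motion '[[0.7,[0,0.02,0.42],[0,0,-1]],[0.7,[0,0,0.42],[0,0,0]],[0.7,[0,0,0.42],[0,0,0]],[0.7,[0,0,0],[0,0,0]],[0,[0,0,0],[0,0,0]],[0,[0,0,0],[0,0,0]],[0,[0,0,0],[0,0,0]],[0,[0,0,0],[0,0,0]],[0,[0,0,-0.5],[0,0,0]],[0,[0,0,-0.7],[0,0,0]],[0,[0,0,-0.75],[0,0,0]],[0,[0,0,-0.75],[0,0,0]]]'

```text
time: 14.62
ee_pos: [0.5592, -0.3003, 0.173]
tcp_rot: [179.9, 0.0, -169.8]
wrist_force: [0.9, -0.4, -1.3]
opening: 0.0339
```

```bash
python3 plan.py .6223,.2310,.17,176.05 .6223,.2310,.11,176.05
```

```text
t 14.62 p [ 0.5592 -0.3003  0.173 ] rpy [ 1.7987e+02  5.0000e-02 -1.6980e+02] F [ 0.9 -0.4 -1.3] op 33.9 q [-28.  16.  16.  90.   0. -38.]
(0.6223, 0.231, 0.17, 176.05) shift [-2.602  8.529  0.071] then turn [0.022 0.005 2.358]
(0.6223, 0.231, 0.11, 176.05) shift [ 0. -0.  1.] then turn [0. 0. 0.]
```

Emit:
arm_command --motion '[[0,[-0.289,0.948,0],[0,0,0]],[0,[-0.289,0.948,0],[0,0,0]],[0,[-0.289,0.948,0],[0,0,0]],[0,[-0.289,0.948,0],[0,0,0]],[0,[-0.289,0.948,0],[0,0,0]],[0,[-0.289,0.948,0],[0,0,0]],[0,[-0.289,0.948,0],[0,0,0]],[0,[-0.289,0.948,0],[0,0,0]],[0,[-0.289,0.948,0],[0,0,0]],[0,[0,0,0],[0,0,0.79]],[0,[0,0,0],[0,0,0.79]],[0,[0,0,0],[0,0,0.79]]]'

```text
time: 16.12
ee_pos: [0.6221, 0.2314, 0.1726]
tcp_rot: [179.9, -0.0, 175.9]
wrist_force: [-1.2, -1.2, -1.6]
opening: 0.0335
```

Emit:
arm_command --motion '[[0,[0,0,0],[0,0,0]],[0,[0,0,0],[0,0,0]]]'

```text
time: 16.38
ee_pos: [0.6222, 0.231, 0.1727]
tcp_rot: [179.9, 0.0, 176.1]
wrist_force: [0.0, -0.1, -1.4]
opening: 0.0337
```

```bash
python3 plan.py .6223,.2310,.112,176.05; python3 - <<'E'
from fit import *
im={n:viewer.camera(n) for n in("top","scene")}
crop("scene",im["scene"],345,120,120,110,6,"d5.png")
E
```

```text
t 16.38 p [0.6222 0.231  0.1727] rpy [1.7986e+02 1.0000e-02 1.7609e+02] F [ 0.  -0.1 -1.4] op 33.7 q [20. 20. 22. 91.  0. 24.]
(0.6223, 0.231, 0.112, 176.05) shift [-1.000e-03 -3.000e-03  1.011e+00] then turn [0.023 0.001 0.006]
```

View pics/d5.png

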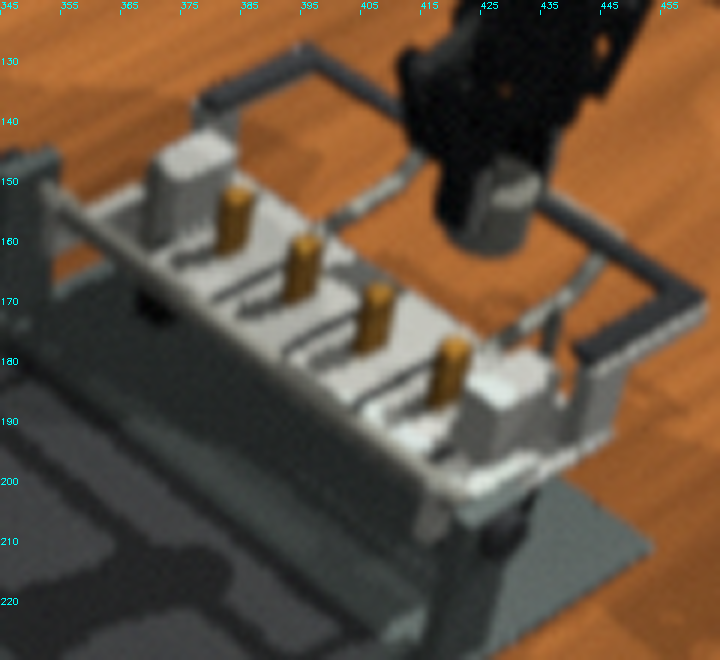

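Emit:
arm_command --motion '[[0,[0,0,0.34],[0,0,0]],[0,[0,0,0.34],[0,0,0]],[0,[0,0,0.33],[0,0,0]],[0,[0,0,0],[0,0,0]],[0,[0,0,0.03],[0,0,0]],[0,[0,0,0.03],[0,0,0]],[0,[0,0,0.03],[0,0,0]],[0,[0,0,0.03],[0,0,0]],[0,[0,0,0],[0,0,0]]]'

```text
time: 17.6
ee_pos: [0.6222, 0.2312, 0.1047]
tcp_rot: [179.9, -0.0, 176.0]
wrist_force: [-0.3, 0.9, -0.9]
opening: 0.0333
```

Emit:
arm_command --motion '[[0,[0,0,0.03],[0,0,0]],[0,[0,0,0.03],[0,0,0]],[0,[0,0,0.04],[0,0,0]],[0,[0,0,0],[0,0,0]]]'

```text
time: 18.1
ee_pos: [0.6221, 0.2312, 0.0985]
tcp_rot: [179.9, -0.0, 176.0]
wrist_force: [0.7, -0.3, -2.8]
opening: 0.0336
```

Emit:
arm_command --motion '[[0,[0,0,0.08],[0,0,0]],[0,[0,0,0.08],[0,0,0]],[0,[0,0,0.08],[0,0,0]],[0,[0,0,0.08],[0,0,0]],[0,[0,0,0.06],[0,0,0]],[0,[0,0,0],[0,0,0]]]'

```text
time: 18.85
ee_pos: [0.6223, 0.2313, 0.0772]
tcp_rot: [179.8, 0.1, 176.0]
wrist_force: [-3.4, -1.3, 6.3]
opening: 0.0336
```

Emit:
arm_command --motion '[[0.6,[0,0,0],[0,0,0]],[0.6,[0,0,0],[0,0,0]],[0.6,[0,0,0],[0,0,0]],[0.6,[0,0,-0.3],[0,0,0]],[0.6,[0,0,-0.9],[0,0,0]],[0.6,[0,0,-0.9],[0,0,0]],[0.6,[0,0.8,0],[0,0,0]],[0.6,[0,0,0],[0,0,0]]]'

```text
time: 19.85
ee_pos: [0.6257, 0.2815, 0.2036]
tcp_rot: [179.8, 0.1, 176.1]
wrist_force: [-0.1, -0.5, -0.5]
opening: 0.0512
```

```bash
python3 plan.py .4427,-.3112,.12,195;  python3 - <<'E'
from fit import *
im={n:viewer.camera(n) for n in("top","scene")}
for n in im: cv2.imwrite(f"pics/{n}3.png",im[n])
crop("scene",im["scene"],345,120,120,110,6,"d6.png")
fit_collar({"scene":im["scene"]},.6223,.2310,.066)
for x,y in((.443,-.311),(.457,-.413)): print(x); fit_collar(im,x,y)
E
```

```text
t 19.85 p [0.6257 0.2815 0.2036] rpy [1.7978e+02 1.0000e-01 1.7613e+02] F [-0.1 -0.5 -0.5] op 51.2 q [24. 24. 30. 96.  0. 28.]
(0.4427, -0.3112, 0.12, 195.0) shift [  2.379 -10.066   1.351] then turn [ 0.034  0.023 -3.144]
scene [0.6245 0.2246] yaw 7.9 off [-0.05  0.03] res 0.595 [105. 141.] alt [(6, np.float32(0.6)), (0, np.float32(0.6)), (12, np.float32(0.61)), (354, np.float32(0.61)), (348, np.float32(0.62)), (18, np.float32(0.62))]
0.443
top [ 0.4421 -0.3118] yaw 12.7 off [0.08 1.9 ] res 0.068 [ 85. 162.] alt [(6, np.float32(0.2)), (12, np.float32(0.2)), (18, np.float32(0.2)), (0, np.float32(0.21)), (354, np.float32(0.21)), (24, np.float32(0.22))]
scene [ 0.4431 -0.3099] yaw 15.7 off [ 1.36 -0.28] res 0.033 [ 69. 153.] alt [(24, np.float32(0.12)), (18, np.float32(0.12)), (12, np.float32(0.13)), (6, np.float32(0.14)), (29, np.float32(0.14)), (0, np.float32(0.16))]
0.457
top [ 0.4573 -0.4142] yaw 48.3 off [0.18 2.27] res 0.074 [ 87. 162.] alt [(48, np.float32(0.24)), (36, np.float32(0.24)), (42, np.float32(0.24)), (29, np.float32(0.25)), (54, np.float32(0.26)), (24, np.float32(0.27))]
scene [ 0.4579 -0.4125] yaw 52.1 off [1.37 0.02] res 0.044 [ 71. 154.] alt [(54, np.float32(0.13)), (59, np.float32(0.14)), (48, np.float32(0.14)), (66, np.float32(0.15)), (42, np.float32(0.16)), (72, np.float32(0.17))]
```

View pics/d6.png

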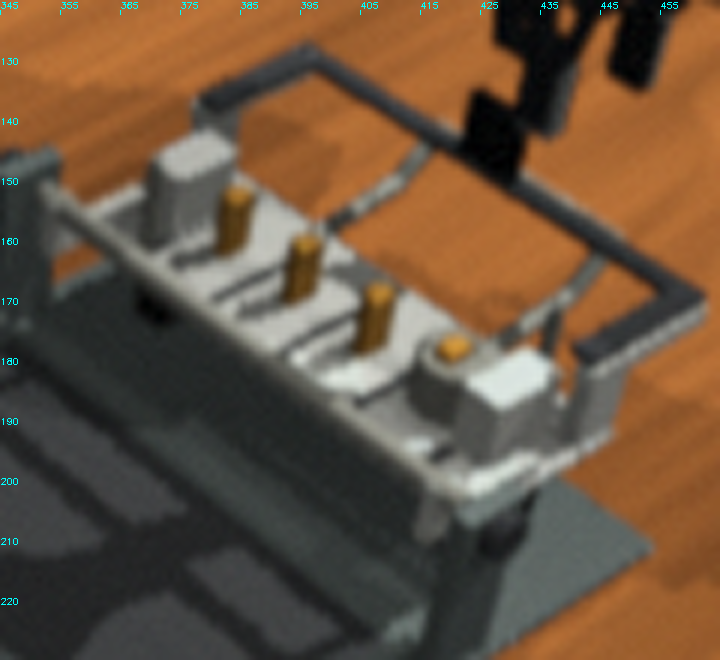

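Collar A is fully home: the post tip shows above the collar at scene pixel (419,178). Next is collar B.

Emit:
arm_command --motion '[[0.7,[0.216,-0.915,0],[0,0,0]],[0.7,[0.216,-0.915,0],[0,0,0]],[0.7,[0.216,-0.915,0],[0,0,0]],[0.7,[0.216,-0.915,0],[0,0,0]],[0.7,[0.216,-0.915,0.2],[0,0,0]],[0.7,[0.216,-0.915,0.2],[0,0,0]],[0.7,[0.216,-0.915,0.2],[0,0,0]],[0.7,[0.216,-0.915,0.2],[0,0,0]],[0.7,[0.216,-0.915,0.2],[0,0,0]],[0.7,[0.216,-0.915,0.2],[0,0,0]],[0.7,[0.216,-0.915,0.15],[0,0,0]],[0.7,[0,0,0],[0,0,-0.77]]]'

```text
time: 21.45
ee_pos: [0.4385, -0.3167, 0.1189]
tcp_rot: [179.9, -0.1, -179.6]
wrist_force: [-0.1, 0.4, 0.6]
opening: 0.0597
```

Emit:
arm_command --motion '[[0.7,[0,0,0],[0,0,-0.77]],[0.7,[0,0,0],[0,0,-0.77]],[0.7,[0,0,0],[0,0,-0.77]],[0.7,[0,0,0],[0,0,0]],[0.7,[0,0,0],[0,0,0]]]'

```text
time: 22.08
ee_pos: [0.4408, -0.3136, 0.1199]
tcp_rot: [179.9, 0.0, -165.7]
wrist_force: [-1.0, 0.8, 1.1]
opening: 0.0595
```

```bash
python3 plan.py .4427,-.3112,.009,194.5
```

```text
t 22.07 p [ 0.4408 -0.3136  0.1199] rpy [ 1.7988e+02  5.0000e-02 -1.6566e+02] F [-1.   0.8  1.1] op 59.5 q [-35.   3.  -4.  83.   0. -50.]
(0.4427, -0.3112, 0.009, 194.5) shift [-0.039  0.026  1.848] then turn [ 0.02   0.008 -0.027]
```

Emit:
arm_command --motion '[[0.7,[-0.039,0.026,0.46],[0,0,0]],[0.7,[0,0,0.46],[0,0,0]],[0.7,[0,0,0.46],[0,0,0]],[0.7,[0,0,0.46],[0,0,0]],[0.7,[0,0,0],[0,0,0]],[0,[0,0,0],[0,0,0]],[0,[0,0,0],[0,0,0]],[0,[0,0,0],[0,0,0]],[0,[0,0,0],[0,0,0]],[0,[0,0,-0.5],[0,0,0]],[0,[0,0,-1],[0,0,0]],[0,[0,0,-1],[0,0,0]]]'

```text
time: 23.58
ee_pos: [0.4428, -0.3111, 0.1611]
tcp_rot: [179.9, 0.0, -165.5]
wrist_force: [2.0, -1.5, -0.9]
opening: 0.0337
```

```bash
python3 plan.py .4847,.2406,.17,176.05
```

```text
t 23.57 p [ 0.4428 -0.3111  0.1611] rpy [ 1.7986e+02  4.0000e-02 -1.6553e+02] F [ 2.  -1.5 -0.9] op 33.7 q [-35.   3.   0.  87.   0. -50.]
(0.4847, 0.2406, 0.17, 176.05) shift [-2.974  8.73  -0.125] then turn [2.400e-02 3.000e-03 3.069e+00]
```

Emit:
arm_command --motion '[[0,[-0.297,0.873,-0.012],[0,0,0]],[0,[-0.297,0.873,-0.012],[0,0,0]],[0,[-0.297,0.873,-0.012],[0,0,0]],[0,[-0.297,0.873,-0.012],[0,0,0]],[0,[-0.297,0.873,-0.012],[0,0,0]],[0,[-0.297,0.873,-0.012],[0,0,0]],[0,[-0.297,0.873,-0.012],[0,0,0]],[0,[-0.297,0.873,-0.012],[0,0,0]],[0,[-0.297,0.873,-0.012],[0,0,0]],[0,[-0.297,0.873,-0.012],[0,0,0]],[0,[0,0,0],[0,0,0.77]],[0,[0,0,0],[0,0,0.77]]]'

```text
time: 25.08
ee_pos: [0.4845, 0.2412, 0.1679]
tcp_rot: [179.9, 0.0, -174.8]
wrist_force: [0.2, -0.8, -1.2]
opening: 0.0335
```

Emit:
arm_command --motion '[[0,[0,0,0],[0,0,0.77]],[0,[0,0,0],[0,0,0.77]],[0,[0,0,0],[0,0,0]],[0,[0,0,0],[0,0,0]]]'

```text
time: 25.58
ee_pos: [0.4847, 0.2403, 0.168]
tcp_rot: [179.9, 0.0, 176.1]
wrist_force: [0.9, -1.0, -1.1]
opening: 0.0333
```

```bash
python3 plan.py .4847,.2406,.11,176.05
```

```text
t 25.57 p [0.4847 0.2403 0.168 ] rpy [1.7986e+02 2.0000e-02 1.7609e+02] F [ 0.9 -1.  -1.1] op 33.3 q [26.  3.  1. 88.  0. 30.]
(0.4847, 0.2406, 0.11, 176.05) shift [0.001 0.002 0.967] then turn [0.024 0.003 0.007]
```

Emit:
arm_command --motion '[[0,[0,0,0.33],[0,0,0]],[0,[0,0,0.33],[0,0,0]],[0,[0,0,0.3],[0,0,0]],[0,[0,0,0],[0,0,0]],[0,[0,0,0.03],[0,0,0]],[0,[0,0,0.03],[0,0,0]],[0,[0,0,0.03],[0,0,0]],[0,[0,0,0.03],[0,0,0]],[0,[0,0,0],[0,0,0]]]'

```text
time: 26.7
ee_pos: [0.4847, 0.2405, 0.1029]
tcp_rot: [179.9, -0.0, 176.0]
wrist_force: [-0.9, 0.2, -2.2]
opening: 0.0337
```

Emit:
arm_command --motion '[[0,[0,0,0.03],[0,0,0]],[0,[0,0,0.04],[0,0,0]],[0,[0,0,0],[0,0,0]]]'

```text
time: 27.08
ee_pos: [0.4846, 0.2404, 0.0985]
tcp_rot: [179.9, -0.0, 176.0]
wrist_force: [-0.2, -0.1, -0.9]
opening: 0.0338
```

Collar B is on the post, so I'll lower it the rest of the way and release.

Emit:
arm_command --motion '[[0,[0,0,0.08],[0,0,0]],[0,[0,0,0.08],[0,0,0]],[0,[0,0,0.08],[0,0,0]],[0,[0,0,0.08],[0,0,0]],[0,[0,0,0.03],[0,0,0]],[0,[0,0,0],[0,0,0]]]'

```text
time: 27.82
ee_pos: [0.4847, 0.2405, 0.0777]
tcp_rot: [179.9, -0.0, 176.0]
wrist_force: [-0.1, -0.0, -0.7]
opening: 0.0338
```

Emit:
arm_command --motion '[[0.6,[0,0,0],[0,0,0]],[0.6,[0,0,0],[0,0,0]],[0.6,[0,0,0],[0,0,0]],[0.6,[0,0,-0.3],[0,0,0]],[0.6,[0,0,-0.9],[0,0,0]],[0.6,[0,0,-0.9],[0,0,0]],[0.6,[0,0,0],[0,0,0]]]'

```text
time: 28.7
ee_pos: [0.4863, 0.241, 0.21]
tcp_rot: [179.6, 0.4, 176.0]
wrist_force: [1.0, 0.5, -0.2]
opening: 0.0511
```

```bash
python3 plan.py .4577,-.4133,.15,230.5;  python3 - <<'E'
from fit import *
im={n:viewer.camera(n) for n in("top","scene")}
for n in im: cv2.imwrite(f"pics/{n}4.png",im[n])
crop("scene",im["scene"],345,120,120,110,6,"d7.png")
for x,y in((.457,-.413),): print(x); fit_collar(im,x,y)
for n in im:
    r=fit_lid(im[n],n,(.532,-.137,-.098)); print(n,"lid",r.x.round(4),np.degrees(r.x[2]),r.fun)
E
```

```text
t 28.7 p [0.4863 0.241  0.21  ] rpy [179.62   0.43 175.99] F [ 1.   0.5 -0.2] op 51.1 q [26.  3.  6. 92.  0. 30.]
(0.4577, -0.4133, 0.15, 230.5) shift [ -0.28  -10.918   0.93 ] then turn [ 0.025  0.097 -9.085]
0.457
top [ 0.4572 -0.414 ] yaw 47.9 off [0.15 1.88] res 0.071 [ 87. 161.] alt [(42, np.float32(0.23)), (48, np.float32(0.24)), (36, np.float32(0.24)), (29, np.float32(0.25)), (54, np.float32(0.25)), (59, np.float32(0.27))]
scene [ 0.4579 -0.4125] yaw 50.2 off [ 1.47 -0.02] res 0.046 [ 69. 152.] alt [(54, np.float32(0.13)), (59, np.float32(0.14)), (48, np.float32(0.15)), (66, np.float32(0.16)), (42, np.float32(0.17)), (72, np.float32(0.18))]
top lid [ 0.5303 -0.1364 -0.1032] -5.911689003623544 0.06569955497980118
scene lid [ 0.5327 -0.1372 -0.1   ] -5.732245842711079 0.10030462592840195
```

View pics/d7.png

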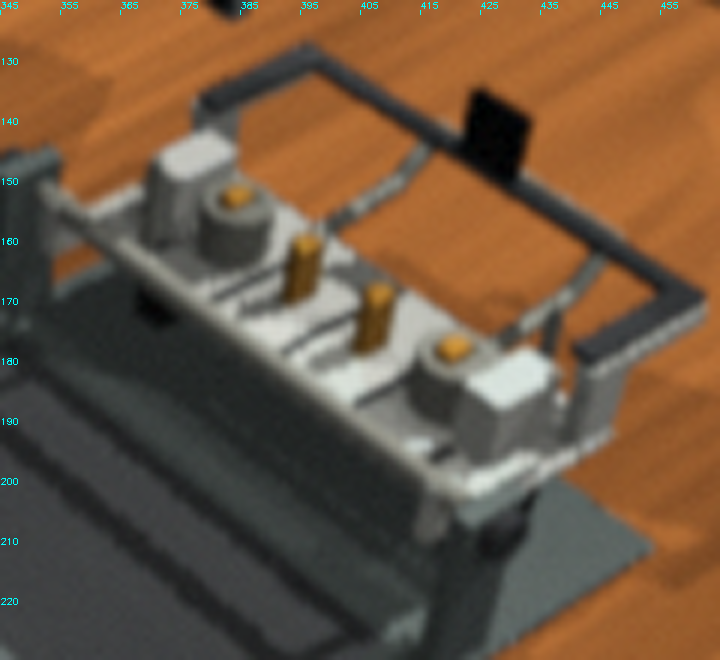

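Collar B is home as well; its post tip shows at scene pixel (384,152). Next is collar C.

Emit:
arm_command --motion '[[0.7,[-0.025,-0.99,0],[0,0,0]],[0.7,[-0.025,-0.99,0],[0,0,0]],[0.7,[-0.025,-0.99,0],[0,0,0]],[0.7,[-0.025,-0.99,0.1],[0,0,0]],[0.7,[-0.025,-0.99,0.1],[0,0,0]],[0.7,[-0.025,-0.99,0.12],[0,0,0]],[0.7,[-0.025,-0.99,0.12],[0,0,0]],[0.7,[-0.025,-0.99,0.12],[0,0,0]],[0.7,[-0.025,-0.99,0.12],[0,0,0]],[0.7,[-0.025,-0.99,0.12],[0,0,0]],[0.7,[-0.025,-0.99,0.12],[0,0,0]],[0.7,[0,0,0],[0,0,-0.99]]]'

```text
time: 30.3
ee_pos: [0.4537, -0.4154, 0.1438]
tcp_rot: [179.7, -0.2, -178.2]
wrist_force: [-0.3, 1.0, -0.0]
opening: 0.0597
```

Emit:
arm_command --motion '[[0.7,[0,0,0],[0,0,-0.99]],[0.7,[0,0,0],[0,0,-0.99]],[0.7,[0,0,0],[0,0,-0.99]],[0.7,[0,0,0],[0,0,-0.99]],[0.7,[0,0,0],[0,0,-0.99]],[0.7,[0,0,0],[0,0,-0.99]],[0.7,[0,0,0],[0,0,-0.99]],[0.7,[0,0,0],[0,0,-0.99]],[0.7,[0,0,0],[0,0,0]],[0.7,[0,0,0],[0,0,0]]]'

```text
time: 31.55
ee_pos: [0.4553, -0.4124, 0.1465]
tcp_rot: [179.9, 0.1, -130.7]
wrist_force: [-1.1, -1.1, -0.7]
opening: 0.0598
```

```bash
python3 plan.py .4576,-.4133,.009,229.5
```

```text
t 31.55 p [ 0.4553 -0.4124  0.1465] rpy [ 1.7986e+02  1.2000e-01 -1.3068e+02] F [-1.1 -1.1 -0.7] op 59.8 q [-42.  13.  10.  87.   0. -92.]
(0.4576, -0.4133, 0.009, 229.5) shift [-0.009 -0.045  2.292] then turn [ 0.023  0.019 -0.029]
```

Emit:
arm_command --motion '[[0.7,[-0.01,-0.04,0.57],[0,0,0]],[0.7,[0,0,0.57],[0,0,0]],[0.7,[0,0,0.57],[0,0,0]],[0.7,[0,0,0.57],[0,0,0]],[0.7,[0,0,0],[0,0,0]],[0,[0,0,0],[0,0,0]],[0,[0,0,0],[0,0,0]],[0,[0,0,0],[0,0,0]],[0,[0,0,0],[0,0,0]],[0,[0,0,-0.6],[0,0,0]],[0,[0,0,-1],[0,0,0]],[0,[0,0,-1],[0,0,0]]]'

```text
time: 33.05
ee_pos: [0.4575, -0.4135, 0.168]
tcp_rot: [179.9, 0.1, -130.6]
wrist_force: [1.0, -1.2, 0.9]
opening: -0.0004
```

```bash
python3 plan.py .5764,.2342,.17,176.05
```

```text
t 33.05 p [ 0.4575 -0.4135  0.168 ] rpy [ 1.7991e+02  1.1000e-01 -1.3055e+02] F [ 1.  -1.2  0.9] op -0.4 q [-42.  14.  13.  89.   0. -92.]
(0.5764, 0.2342, 0.17, 176.05) shift [-9.491e+00  5.511e+00 -6.000e-03] then turn [0.023 0.01  8.9  ]
```

The jaws closed on nothing, so the collar has probably been knocked aside.

```bash
python3 - <<'E'
from fit import *
im={n:viewer.camera(n) for n in("top","scene")}
for n in im: cv2.imwrite(f"pics/{n}5.png",im[n])
crop("scene",im["scene"],120,200,150,120,5,"d8.png")
crop("top",im["top"],380,140,150,120,5,"d8t.png")
E
```

```text
(no output)
```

View pics/d8.png

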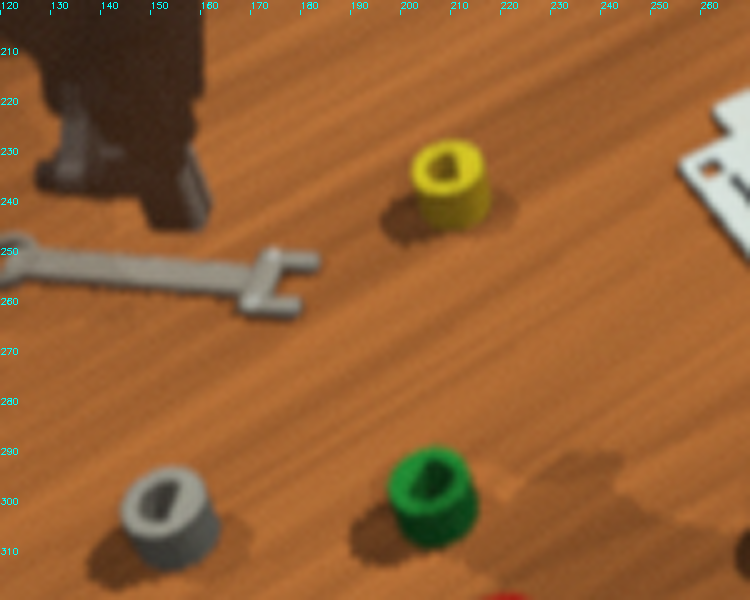

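View pics/d8t.png

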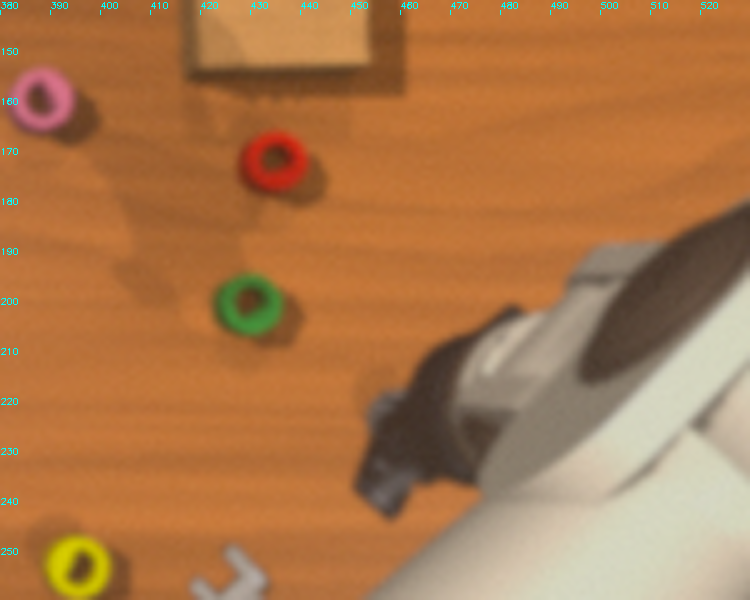

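```bash
python3 - <<'E'
from fit import *
im={n:cv2.imread(f"pics/{n}5.png") for n in("scene",)}
p=unproj("scene",152,300,.03);print(p)
fit_collar(im,p[0],p[1])
E
python3 plan.py .46,-.46,.168,230
```

```text
[ 0.45988416 -0.46604596  0.03      ]
scene [ 0.4582 -0.4656] yaw 46.7 off [ 1.07 -0.03] res 0.046 [ 69. 150.] alt [(48, np.float32(0.12)), (54, np.float32(0.12)), (59, np.float32(0.14)), (42, np.float32(0.14)), (66, np.float32(0.16)), (36, np.float32(0.16))]
t 33.15 p [ 0.4595 -0.4154  0.1744] rpy [-1.7945e+02  1.0000e-01 -1.3055e+02] F [ 0.5 -0.6  0.8] op -0.4 q [-42.  13.  13.  89.   0. -92.]
(0.46, -0.46, 0.168, 230.0) shift [ 0.56  -0.489  0.11 ] then turn [-0.091  0.015 -0.092]
```

```bash
python3 plan.py .4578,-.4664,.1,227.3
```

```text
t 33.15 p [ 0.4595 -0.4154  0.1744] rpy [-1.7945e+02  1.0000e-01 -1.3055e+02] F [ 0.5 -0.6  0.8] op -0.4 q [-42.  13.  13.  89.   0. -92.]
(0.4578, -0.4664, 0.1, 227.3) shift [ 0.666 -0.52   1.243] then turn [-0.091  0.018  0.358]
```

Emit:
arm_command --motion '[[0.7,[0.333,-0.26,0.2],[0,0,0]],[0.7,[0.333,-0.26,0.2],[0,0,0]],[0.7,[0,0,0.4],[0,0,0.36]],[0.7,[0,0,0.4],[0,0,0]],[0.7,[0,0,0],[0,0,0]],[0.7,[0,0,0],[0,0,0]]]'

```text
time: 33.9
ee_pos: [0.4557, -0.4644, 0.0952]
tcp_rot: [180.0, 0.1, -132.7]
wrist_force: [-0.6, -0.5, 0.1]
opening: 0.0599
```

```bash
python3 plan.py .4578,-.4664,.009,227.3;python3 - <<'E'
from fit import *
im={n:viewer.camera(n) for n in("scene",)}
fit_collar(im,.458,-.466)
crop("scene",im["scene"],120,200,150,120,5,"d9.png")
E
```

```text
t 33.9 p [ 0.4557 -0.4644  0.0952] rpy [ 1.7997e+02  1.1000e-01 -1.3270e+02] F [-0.6 -0.5  0.1] op 59.9 q [-46.  18.  11.  82.   0. -93.]
(0.4578, -0.4664, 0.009, 227.3) shift [ 0.004 -0.049  1.436] then turn [ 0.004  0.018 -0.   ]
scene [ 0.4584 -0.4654] yaw 47.8 off [ 0.99 -0.17] res 0.042 [ 69. 151.] alt [(48, np.float32(0.1)), (54, np.float32(0.1)), (42, np.float32(0.11)), (59, np.float32(0.11)), (36, np.float32(0.13)), (66, np.float32(0.14))]
```

View pics/d9.png

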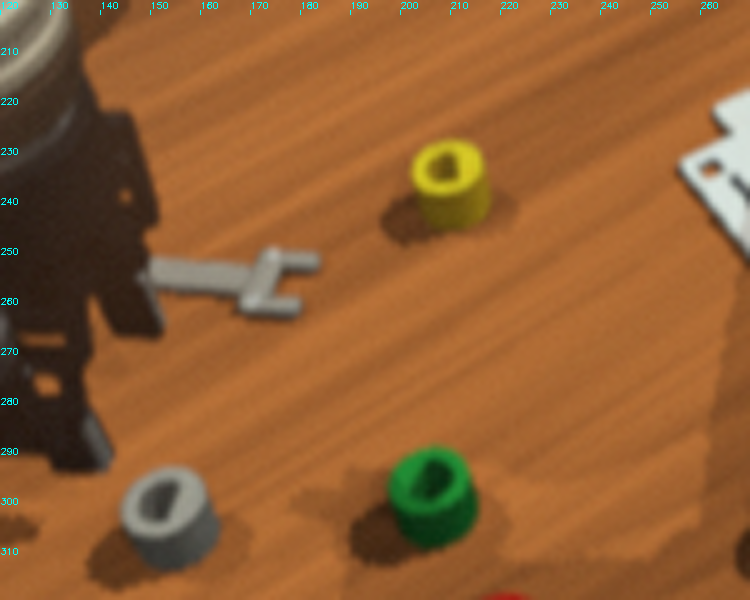

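Emit:
arm_command --motion '[[0.7,[0,-0.05,0.36],[0,0,0]],[0.7,[0,0,0.36],[0,0,0]],[0.7,[0,0,0.36],[0,0,0]],[0.7,[0,0,0.35],[0,0,0]],[0.7,[0,0,0],[0,0,0]],[0,[0,0,0],[0,0,0]],[0,[0,0,0],[0,0,0]],[0,[0,0,0],[0,0,0]],[0,[0,0,0],[0,0,0]],[0,[0,0,-0.6],[0,0,0]],[0,[0,0,-1],[0,0,0]],[0,[0,0,-1],[0,0,0]]]'

```text
time: 35.45
ee_pos: [0.4574, -0.4662, 0.1663]
tcp_rot: [179.9, 0.1, -132.7]
wrist_force: [0.2, -0.7, -1.4]
opening: 0.0335
```

```bash
python3 plan.py .5764,.2342,.17,176.05
```

```text
t 35.45 p [ 0.4574 -0.4662  0.1663] rpy [ 1.7992e+02  1.1000e-01 -1.3271e+02] F [ 0.2 -0.7 -1.4] op 33.5 q [-46.  19.  19.  90.   0. -93.]
(0.5764, 0.2342, 0.17, 176.05) shift [-9.922  6.46  -0.033] then turn [0.021 0.011 8.54 ]
```

Emit:
arm_command --motion '[[0,[-0.827,0.538,-0.003],[0,0,0]],[0,[-0.827,0.538,-0.003],[0,0,0]],[0,[-0.827,0.538,-0.003],[0,0,0]],[0,[-0.827,0.538,-0.003],[0,0,0]],[0,[-0.827,0.538,-0.003],[0,0,0]],[0,[-0.827,0.538,-0.003],[0,0,0]],[0,[-0.827,0.538,-0.003],[0,0,0]],[0,[-0.827,0.538,-0.003],[0,0,0]],[0,[-0.827,0.538,-0.003],[0,0,0]],[0,[-0.827,0.538,-0.003],[0,0,0]],[0,[-0.827,0.538,-0.003],[0,0,0]],[0,[-0.827,0.538,-0.003],[0,0,0]]]'

```text
time: 36.95
ee_pos: [0.577, 0.2359, 0.1688]
tcp_rot: [179.9, 0.2, -132.7]
wrist_force: [1.0, -0.3, -1.8]
opening: 0.0336
```

Emit:
arm_command --motion '[[0,[0,0,0],[0,0,0.95]],[0,[0,0,0],[0,0,0.95]],[0,[0,0,0],[0,0,0.95]],[0,[0,0,0],[0,0,0.95]],[0,[0,0,0],[0,0,0.95]],[0,[0,0,0],[0,0,0.95]],[0,[0,0,0],[0,0,0.95]],[0,[0,0,0],[0,0,0.95]],[0,[0,0,0],[0,0,0.94]],[0,[0,0,0],[0,0,0]],[0,[0,0,0],[0,0,0]]]'

```text
time: 38.33
ee_pos: [0.5769, 0.2339, 0.1684]
tcp_rot: [179.9, 0.0, 176.2]
wrist_force: [0.6, 0.1, -1.6]
opening: 0.0333
```

```bash
python3 plan.py .5764,.2342,.11,176.05
```

```text
t 38.33 p [0.5769 0.2339 0.1684] rpy [1.7986e+02 2.0000e-02 1.7617e+02] F [ 0.6  0.1 -1.6] op 33.3 q [22. 14. 14. 89.  0. 26.]
(0.5764, 0.2342, 0.11, 176.05) shift [0.01  0.003 0.973] then turn [0.024 0.003 0.02 ]
```

Emit:
arm_command --motion '[[0,[0.01,0,0.33],[0,0,0.02]],[0,[0,0,0.33],[0,0,0]],[0,[0,0,0.3],[0,0,0]],[0,[0,0,0],[0,0,0]],[0,[0,0,0.03],[0,0,0]],[0,[0,0,0.03],[0,0,0]],[0,[0,0,0.03],[0,0,0]],[0,[0,0,0.03],[0,0,0]],[0,[0,0,0],[0,0,0]]]'

```text
time: 39.45
ee_pos: [0.5762, 0.234, 0.1033]
tcp_rot: [179.9, -0.0, 175.9]
wrist_force: [-0.9, 0.0, -2.2]
opening: 0.0336
```

Emit:
arm_command --motion '[[0,[0,0,0.03],[0,0,0]],[0,[0,0,0.04],[0,0,0]],[0,[0,0,0],[0,0,0]]]'

```text
time: 39.83
ee_pos: [0.5762, 0.234, 0.0989]
tcp_rot: [179.9, -0.0, 175.9]
wrist_force: [0.3, -0.4, -1.4]
opening: 0.0337
```

Emit:
arm_command --motion '[[0,[0,0,0.08],[0,0,0]],[0,[0,0,0.08],[0,0,0]],[0,[0,0,0.08],[0,0,0]],[0,[0,0,0.08],[0,0,0]],[0,[0,0,0.03],[0,0,0]],[0,[0,0,0],[0,0,0]],[0.6,[0,0,0],[0,0,0]],[0.6,[0,0,0],[0,0,0]],[0.6,[0,0,0],[0,0,0]],[0.6,[0,0,-0.3],[0,0,0]],[0.6,[0,0,-0.9],[0,0,0]],[0.6,[0,0,-0.9],[0,0,0]]]'

```text
time: 41.32
ee_pos: [0.576, 0.2337, 0.2069]
tcp_rot: [179.8, 0.0, 175.9]
wrist_force: [1.2, 0.2, 0.8]
opening: 0.0512
```

Emit:
arm_command --motion '[[0.4,[0,-1,0],[0,0,0]],[0.4,[0,-1,0],[0,0,0]],[0.4,[0,0,0],[0,0,0]]]'

```text
time: 41.7
ee_pos: [0.5678, 0.1108, 0.206]
tcp_rot: [179.9, 0.1, 175.7]
wrist_force: [0.6, 0.5, 0.3]
opening: 0.0346
```

```bash
python3 - <<'E'
from fit import *
im={n:viewer.camera(n) for n in("top","scene")}
for n in im: cv2.imwrite(f"pics/{n}6.png",im[n])
crop("scene",im["scene"],345,120,120,110,6,"e1.png")
crop("top",im["top"],165,125,110,120,6,"e2.png")
for n in im:
    r=fit_lid(im[n],n,(.532,-.137,-.098)); print(n,"lid",r.x.round(4),np.degrees(r.x[2]),r.fun)
E
python3 plan.py .5315,-.137,.12,174.2
```

```text
top lid [ 0.5307 -0.1361 -0.1031] -5.907282610106588 0.0730871856212616
scene lid [ 0.5328 -0.1368 -0.1024] -5.868323209555778 0.09926062822341919
t 41.8 p [0.568  0.1137 0.2053] rpy [1.7982e+02 9.0000e-02 1.7585e+02] F [-0.   0.1 -0.7] op 34.4 q [11.  8. 11. 92.  0. 15.]
(0.5315, -0.137, 0.12, 174.2) shift [ 0.306 -4.215  1.408] then turn [0.03  0.015 0.275]
```

View pics/e1.png

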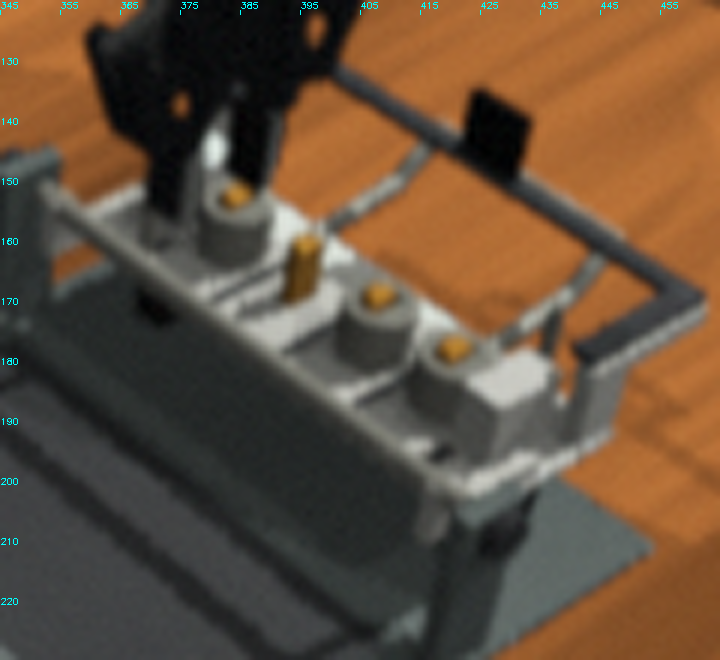

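View pics/e2.png

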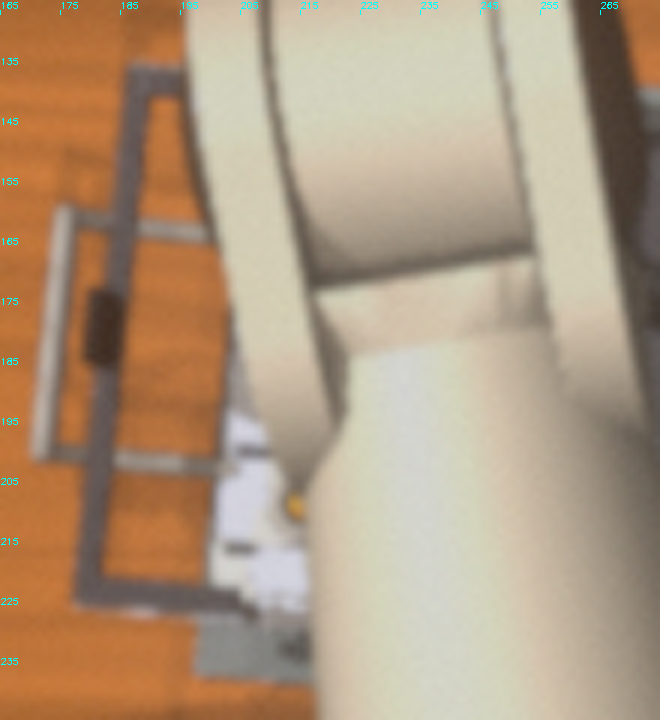

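All three collars are home, with the post tips visible at (384,152), (408,168) and (420,178). Next is the lid.

Emit:
arm_command --motion '[[0.4,[0.061,-0.845,0.26],[0,0,0]],[0.4,[0.061,-0.845,0.27],[0,0,0]],[0.4,[0.061,-0.845,0.27],[0,0,0]],[0.4,[0.061,-0.845,0.27],[0,0,0]],[0.4,[0.061,-0.845,0.27],[0,0,0]],[0.4,[0,0,0],[0,0,0.29]],[0.4,[0,0,0],[0,0,0]],[0.4,[0,0,0],[0,0,0]]]'

```text
time: 42.8
ee_pos: [0.5323, -0.1359, 0.1236]
tcp_rot: [179.9, 0.1, 174.3]
wrist_force: [-0.6, -0.3, 0.4]
opening: 0.0342
```

```bash
python3 plan.py .5318,-.1365,.013,174.1;python3 - <<'E'
from fit import *
im={n:viewer.camera(n) for n in("top","scene")}
crop("scene",im["scene"],220,150,130,120,6,"e3.png")
E
```

```text
t 42.8 p [ 0.5323 -0.1359  0.1236] rpy [1.7986e+02 5.0000e-02 1.7433e+02] F [-0.6 -0.3  0.4] op 34.2 q [-14.   4.  -3.  83.   0.  -9.]
(0.5318, -0.1365, 0.013, 174.1) shift [ 0.009 -0.015  1.843] then turn [0.023 0.009 0.039]
```

View pics/e3.png

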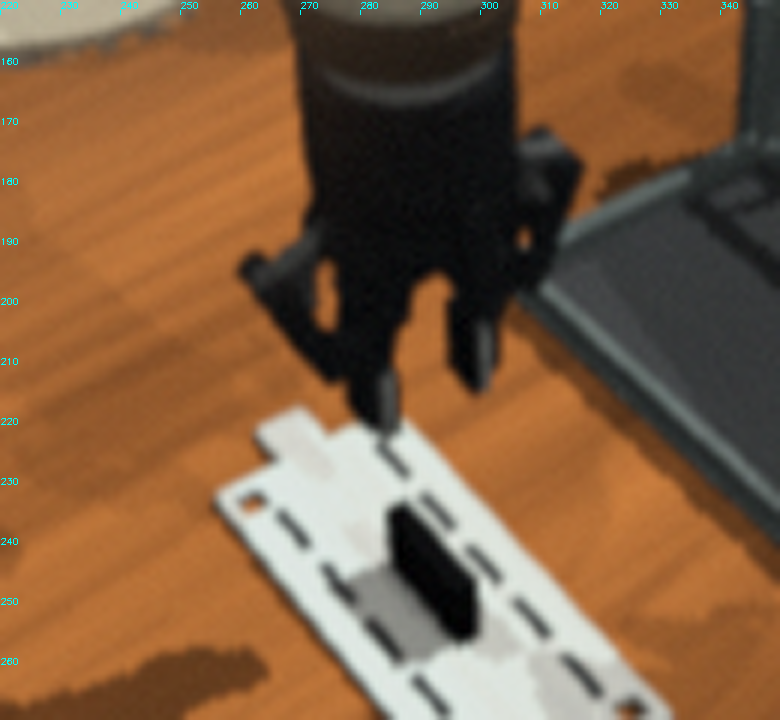

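Emit:
arm_command --motion '[[0.4,[0.01,-0.015,0.45],[0,0,0.03]],[0.4,[0,0,0.45],[0,0,0]],[0.4,[0,0,0.45],[0,0,0]],[0.4,[0,0,0.45],[0,0,0]],[0.4,[0,0,0],[0,0,0]],[0,[0,0,0],[0,0,0]],[0,[0,0,0],[0,0,0]],[0,[0,0,0],[0,0,0]],[0,[0,0,0],[0,0,0]]]' --newtons 60

```text
time: 44.02
ee_pos: [0.5319, -0.1378, 0.0166]
tcp_rot: [179.9, 0.2, 174.0]
wrist_force: [-1.2, 2.7, 7.2]
opening: 0.0112
```

Emit:
arm_command --motion '[[0,[0,0,-0.4],[0,0,0]],[0,[0,0,-0.8],[0,0,0]],[0,[0,0,-0.8],[0,0,0]],[0,[0,0,-0.8],[0,0,0]],[0,[0,0,0],[0,0,0]],[0,[0,0,0],[0,0,0]]]'

```text
time: 44.78
ee_pos: [0.5306, -0.1382, 0.1819]
tcp_rot: [179.9, -0.1, 174.0]
wrist_force: [-1.1, 0.0, -2.7]
opening: 0.0109
```

```bash
python3 plan.py .5535,.2358,.18,176.05; python3 - <<'E'
from fit import *
im={n:viewer.camera(n) for n in("top","scene")}
for n in im: cv2.imwrite(f"pics/{n}7.png",im[n])
crop("scene",im["scene"],220,150,130,120,6,"e4.png")
o=bot.get_obs(); p=o["ee_pos"]
z=p[2]-.0153
for n in im:
    r=fit_lid(im[n],n,(p[0],p[1],-.103),z); print(n,"lid",r.x.round(4),np.degrees(r.x[2]),r.fun)
E
```

```text
t 44.77 p [ 0.5306 -0.1382  0.1819] rpy [ 1.7986e+02 -6.0000e-02  1.7401e+02] F [-1.1  0.  -2.7] op 10.9 q [-15.   4.   4.  90.   0.  -9.]
(0.5535, 0.2358, 0.18, 176.05) shift [0.271 6.239 0.048] then turn [ 0.024 -0.009 -0.34 ]
top lid [ 0.5085 -0.1389 -0.1036] -5.933541411949253 0.6609994173049927
scene lid [ 0.5329 -0.1383 -0.1081] -6.192985993579957 0.44992709159851074
```

View pics/e4.png

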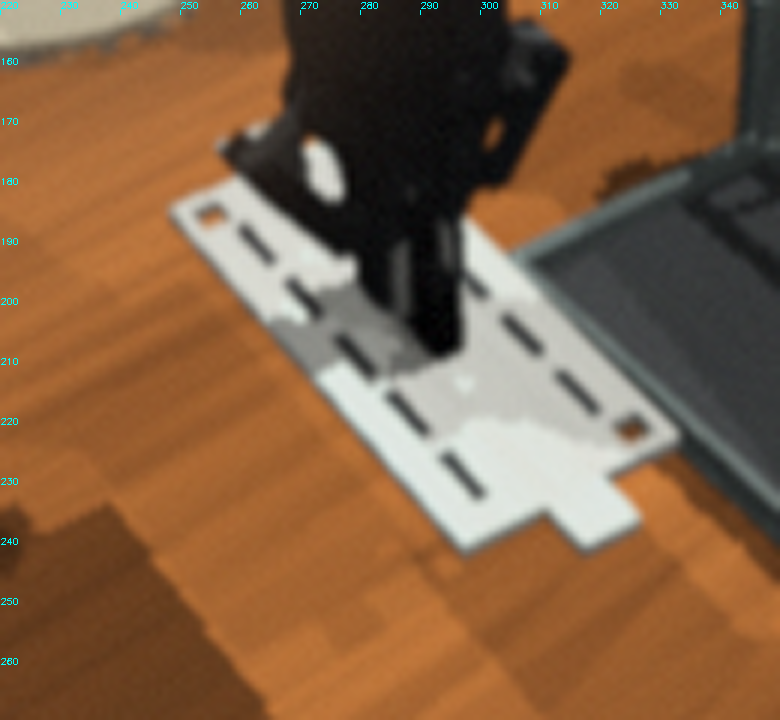

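```bash
python3 - <<'E'
from h import *
p=np.array([.5306,-.1382]); 
for z in (.165,.171):
    a=unproj("scene",254.7,185.3,z)[:2];b=unproj("scene",324.3,220.6,z)[:2]
    d=b-a; print(a,b,(a+b)/2-p,np.linalg.norm(d),np.degrees(np.arctan2(d[1],d[0])-np.arctan2(34,92)))
# tabs/corners of lid x ends
e=unproj("scene",321.5,239,.171)[:2]; print("near tab end mid",e, np.linalg.norm(e-p))
c=unproj("scene",297,242,.171)[:2];print(c,np.array(c)-p)
E
```

```text
[ 0.42911488 -0.15867314] [ 0.62036939 -0.11071739] [-0.00585787  0.00350473] 0.1971751547914874 -6.206250086445428
[ 0.43504976 -0.16211175] [ 0.62454127 -0.11459806] [-0.00080448 -0.00015491] 0.19535757855419678 -6.206250086445408
near tab end mid [ 0.65942426 -0.15339383] 0.12971716667526517
[ 0.63306731 -0.19636586] [ 0.10246731 -0.05816586]
```

```bash
python3 - <<'E'
from fit import *
t=cv2.imread("pics/top0.png");s=cv2.imread("pics/scene0.png")
P=(.549,.171,-.0689)
pts=[W_(P,(sx*.092,.065+sx*.034,z))[0] for sx in(1,-1) for z in(.104,.122)]
crop("top",t,190,130,70,105,8,"e5.png",[proj("top",p) for p in pts])
crop("scene",s,355,120,100,80,8,"e6.png",[proj("scene",p) for p in pts])
E
```

```text
(no output)
```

View pics/e5.png

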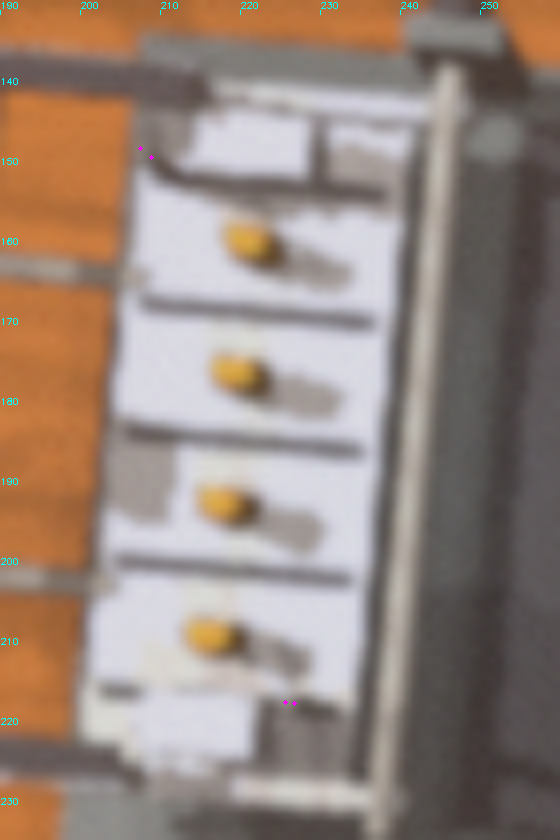

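View pics/e6.png

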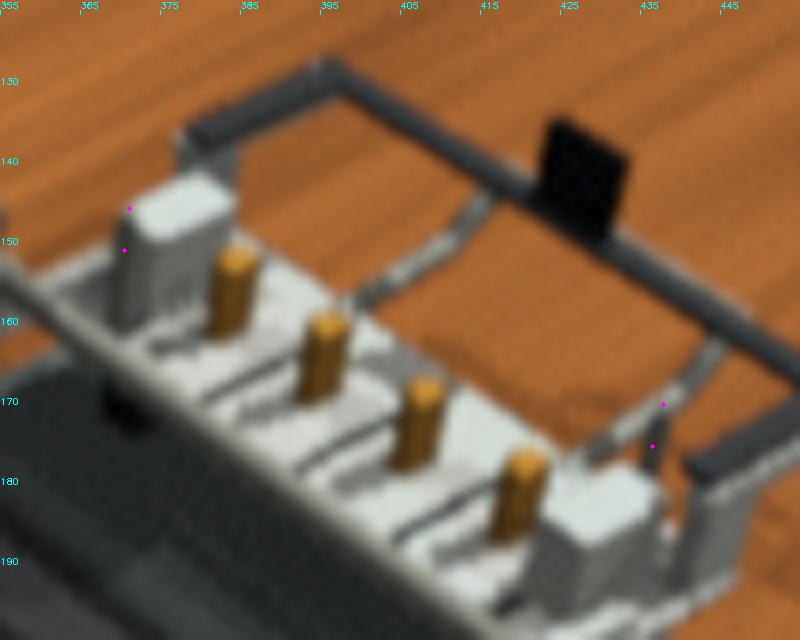

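The near peg is visible at scene pixel (436,175), matching the prediction, so the seat frame is confirmed. I'll move the lid over the carrier.

Emit:
arm_command --motion '[[0,[0.039,0.891,0],[0,0,0]],[0,[0.039,0.891,0],[0,0,0]],[0,[0.039,0.891,0],[0,0,0]],[0,[0.039,0.891,0],[0,0,0]],[0,[0.039,0.891,0],[0,0,0]],[0,[0.039,0.891,0],[0,0,0]],[0,[0.039,0.891,0],[0,0,0]],[0,[0,0,0],[0,0,-0.34]],[0,[0,0,0],[0,0,0]],[0,[0,0,0],[0,0,0]]]'

```text
time: 46.12
ee_pos: [0.5535, 0.2346, 0.1833]
tcp_rot: [179.9, -0.0, 176.0]
wrist_force: [-0.7, -0.6, -3.5]
opening: 0.0111
```

```bash
python3 plan.py .554,.2358,.135,176.05; python3 - <<'E'
from fit import *
im={n:viewer.camera(n) for n in("top","scene")}
for n in im: cv2.imwrite(f"pics/{n}8.png",im[n])
crop("scene",im["scene"],335,95,135,120,6,"e7.png")
crop("top",im["top"],165,125,110,120,6,"e8.png")
E
```

```text
t 46.12 p [0.5535 0.2346 0.1833] rpy [ 1.7989e+02 -3.0000e-02  1.7595e+02] F [-0.7 -0.6 -3.5] op 11.1 q [23. 11. 12. 90.  0. 27.]
(0.554, 0.2358, 0.135, 176.05) shift [-0.008  0.019  0.806] then turn [ 0.018 -0.006 -0.016]
```

View pics/e7.png

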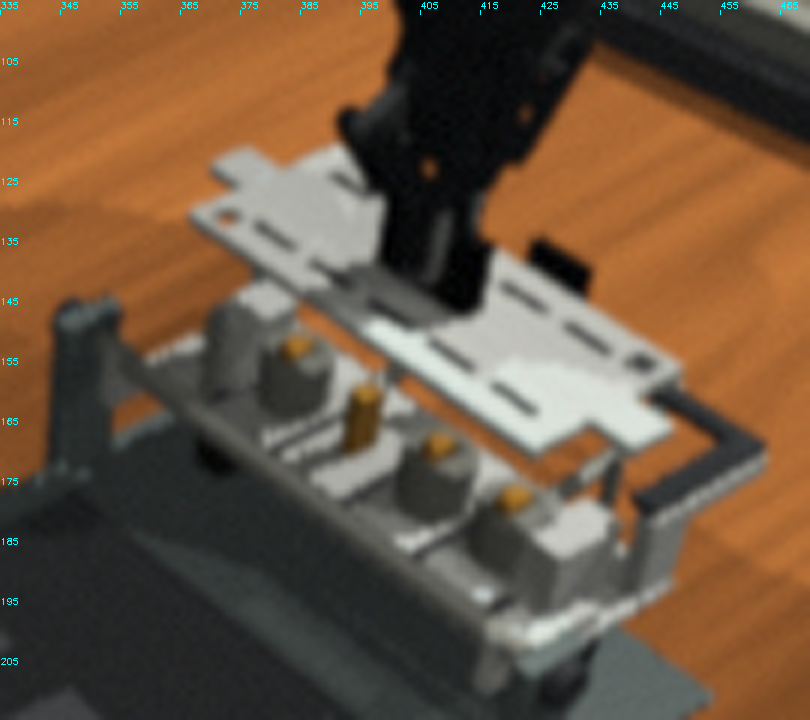

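View pics/e8.png

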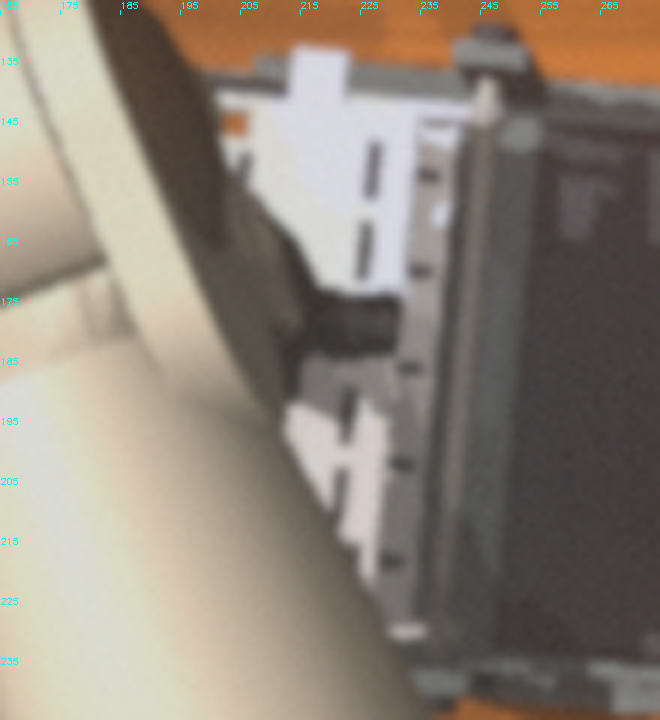

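```bash
python3 - <<'E'
from h import *
z=.173
a=unproj("scene",372.5,131,z)[:2];b=unproj("scene",441.7,155.3,z)[:2]
d=b-a; print((a+b)/2,np.linalg.norm(d),np.degrees(np.arctan2(d[1],d[0])-np.arctan2(34,92)), (a+b)/2-np.array([.5534,.2368]))
E
```

```text
[0.55562738 0.2332953 ] 0.19592958388547188 -3.929243508719051 [ 0.00222738 -0.0035047 ]
```

Emit:
arm_command --motion '[[0,[0.011,0.031,0.3],[0,0,0]],[0,[0,0,0.3],[0,0,0]],[0,[0,0,0.07],[0,0,0]],[0,[0,0,0],[0,0,0]]]'

```text
time: 46.72
ee_pos: [0.5528, 0.2375, 0.143]
tcp_rot: [179.9, -0.0, 176.0]
wrist_force: [-0.6, 0.4, -2.9]
opening: 0.0109
```

```bash
python3 plan.py .553,.2365,.135,176.05; python3 - <<'E'
from fit import *
im={n:viewer.camera(n) for n in("scene",)}
for n in im: cv2.imwrite(f"pics/{n}9.png",im[n])
crop("scene",im["scene"],355,115,95,80,8,"e9.png")
E
```

```text
t 46.73 p [0.5528 0.2375 0.143 ] rpy [ 1.7989e+02 -4.0000e-02  1.7605e+02] F [-0.6  0.4 -2.9] op 10.9 q [23. 11.  7. 86.  0. 27.]
(0.553, 0.2365, 0.135, 176.05) shift [-0.005 -0.017  0.133] then turn [ 0.019 -0.007 -0.   ]
```

View pics/e9.png

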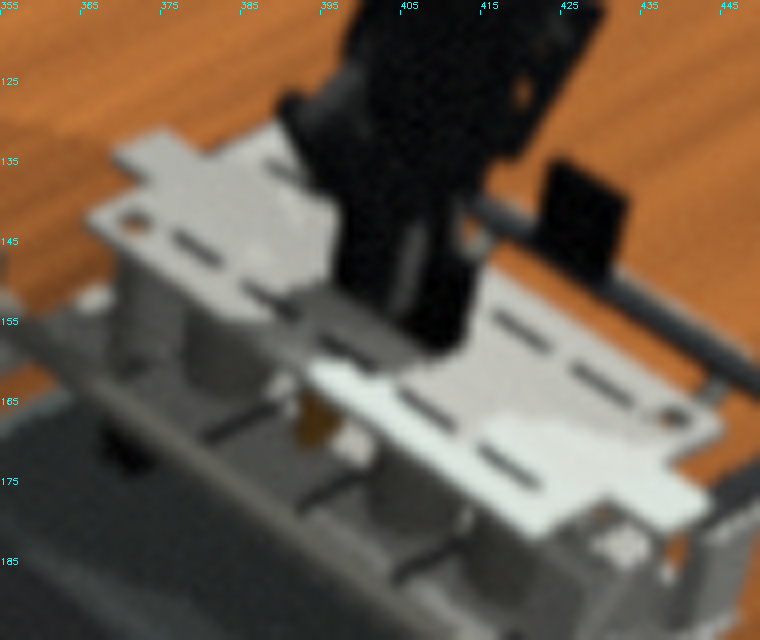

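Emit:
arm_command --motion '[[0,[-0.003,-0.01,0.05],[0,0,0]],[0,[0,0,0.04],[0,0,0]],[0,[0,0,0.04],[0,0,0]],[0,[0,0,0.04],[0,0,0]],[0,[0,0,0],[0,0,0]]]'

```text
time: 47.4
ee_pos: [0.5531, 0.237, 0.1332]
tcp_rot: [179.9, -0.0, 176.1]
wrist_force: [-0.9, 0.1, -3.4]
opening: 0.011
```

Emit:
arm_command --motion '[[0,[0,0,0.04],[0,0,0]],[0,[0,0,0.04],[0,0,0]],[0,[0,0,0],[0,0,0]]]'

```text
time: 47.78
ee_pos: [0.5531, 0.237, 0.1283]
tcp_rot: [179.9, -0.0, 176.1]
wrist_force: [-0.2, -0.1, -2.9]
opening: 0.0107
```

Emit:
arm_command --motion '[[0,[0,0,0.04],[0,0,0]],[0,[0,0,0.04],[0,0,0]],[0,[0,0,0.03],[0,0,0]],[0,[0,0,0],[0,0,0]]]'

```text
time: 48.28
ee_pos: [0.5531, 0.2371, 0.1218]
tcp_rot: [179.9, -0.0, 176.1]
wrist_force: [-0.2, -0.1, -2.2]
opening: 0.0106
```

Emit:
arm_command --motion '[[0,[0,0,0.02],[0,0,0]],[0,[0,0,0.02],[0,0,0]],[0,[0,0,0],[0,0,0]]]'

```text
time: 48.65
ee_pos: [0.5533, 0.2372, 0.1206]
tcp_rot: [179.8, 0.1, 176.1]
wrist_force: [-3.1, -1.3, 4.4]
opening: 0.0108
```

Emit:
arm_command --motion '[[0.35,[0,0,0],[0,0,0]],[0.35,[0,0,0],[0,0,0]],[0.35,[0,0,0],[0,0,0]],[0.35,[0,0,-0.5],[0,0,0]],[0.35,[0,0,-0.9],[0,0,0]],[0.35,[0,0,-0.2],[0,0,0]],[0.5,[0,0,0],[0,0,0]]]'

```text
time: 49.52
ee_pos: [0.5536, 0.2371, 0.2161]
tcp_rot: [179.8, 0.1, 176.1]
wrist_force: [-0.1, 0.4, -0.9]
opening: 0.0427
```

```bash
python3 plan.py .553,.2365,.2,176.05; python3 - <<'E'
from fit import *
im={n:viewer.camera(n) for n in("scene","top")}
for n in im: cv2.imwrite(f"pics/{n}10.png",im[n])
crop("scene",im["scene"],345,105,125,100,6,"f1.png")
crop("top",im["top"],165,125,110,120,6,"f1t.png")
E
```

```text
t 49.52 p [0.5536 0.2371 0.2161] rpy [1.7982e+02 8.0000e-02 1.7605e+02] F [-0.1  0.4 -0.9] op 42.7 q [23. 12. 16. 94.  0. 27.]
(0.553, 0.2365, 0.2, 176.05) shift [ 0.01  -0.011  0.268] then turn [0.03  0.013 0.   ]
```

View pics/f1.png

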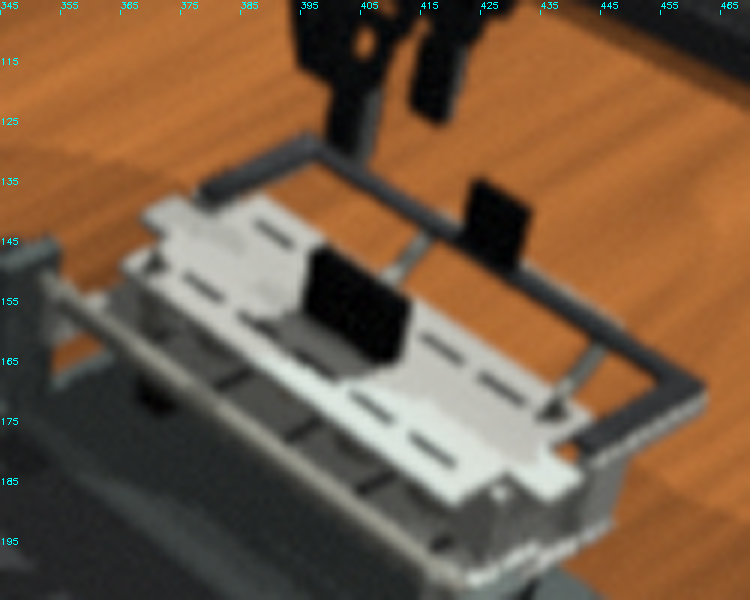

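View pics/f1t.png

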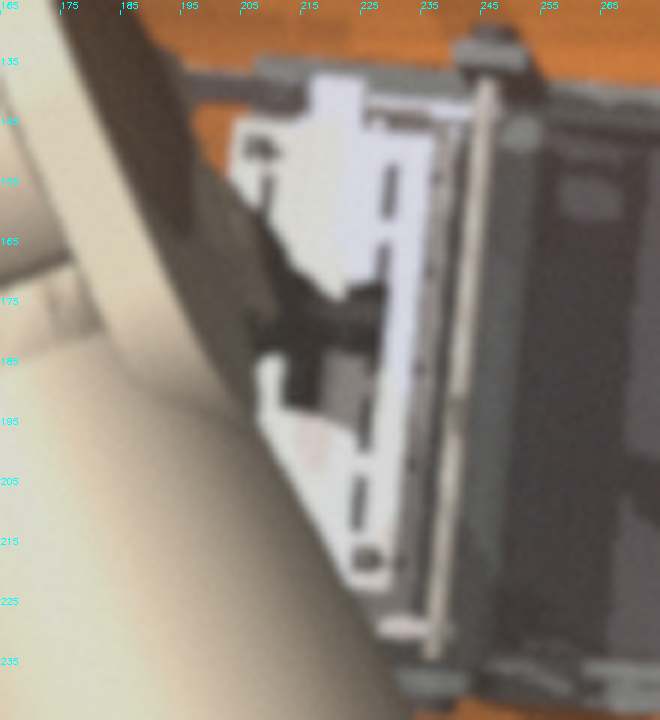

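The lid is seated with both pegs through it, at scene pixels (435,173) and (359,148). I'll now locate the latch tab.

```bash
python3 - <<'E'
from fit import *
P=(.549,.171,-.0689)
for q,z in (((427.8,142.2),.1335),):
    p=unproj("scene",*q,z); print(p)
    c,s=np.cos(P[2]),np.sin(P[2]); d=p[:2]-P[:2]; print("local",c*d[0]+s*d[1],-s*d[0]+c*d[1])
p=unproj("top",182.3,180,.15);d=p[:2]-P[:2]; print("top",p,"local",c*d[0]+s*d[1],-s*d[0]+c*d[1])
for y in (.155,.16,.165): print(y,W_(P,(0,y,.13)))
E
python3 plan.py .5605,.336,.2,176.05
```

```text
[0.56184945 0.32885584 0.1335    ]
local 0.0019513030145230786 0.15836593084546813
top [0.55567636 0.3202915  0.15      ] local -0.003617532873572929 0.1493969227856591
0.155 [[0.55967105 0.32563224 0.13      ]]
0.16 [[0.56001528 0.33062037 0.13      ]]
0.165 [[0.56035951 0.33560851 0.13      ]]
t 49.62 p [0.5529 0.2368 0.214 ] rpy [ 1.7991e+02 -9.0000e-02  1.7605e+02] F [-0.6 -0.4 -0.4] op 42.9 q [23. 12. 16. 94.  0. 27.]
(0.5605, 0.336, 0.2, 176.05) shift [-0.013  1.659  0.236] then turn [ 0.014 -0.015  0.001]
```

```bash
python3 plan.py .5597,.3266,.19,176.05 .5597,.3266,.128,176.05
```

```text
t 49.62 p [0.5529 0.2368 0.214 ] rpy [ 1.7991e+02 -9.0000e-02  1.7605e+02] F [-0.6 -0.4 -0.4] op 42.9 q [23. 12. 16. 94.  0. 27.]
(0.5597, 0.3266, 0.19, 176.05) shift [-0.011  1.501  0.402] then turn [ 0.014 -0.015  0.001]
(0.5597, 0.3266, 0.128, 176.05) shift [ 0.    -0.     1.033] then turn [0. 0. 0.]
```

Emit:
arm_command --motion '[[0.5,[-0.005,0.75,0],[0,0,0]],[0.5,[-0.005,0.75,0],[0,0,0]],[0.5,[0,0,0.4],[0,0,0]],[0.5,[0,0,0],[0,0,0]],[0.5,[0,0,0],[0,0,0]]]'

```text
time: 50.25
ee_pos: [0.5598, 0.3261, 0.1917]
tcp_rot: [179.9, -0.0, 176.0]
wrist_force: [-0.3, 0.1, -0.1]
opening: 0.0427
```

```bash
python3 plan.py .5597,.3266,.128,176.05; python3 - <<'E'
from fit import *
im={n:viewer.camera(n) for n in("scene","top")}
crop("scene",im["scene"],355,75,115,110,7,"f2.png")
E
```

```text
t 50.25 p [0.5598 0.3261 0.1917] rpy [ 1.7989e+02 -4.0000e-02  1.7603e+02] F [-0.3  0.1 -0.1] op 42.7 q [30. 18. 21. 93.  0. 34.]
(0.5597, 0.3266, 0.128, 176.05) shift [1.000e-03 5.000e-03 1.062e+00] then turn [ 0.018 -0.006 -0.004]
```

View pics/f2.png

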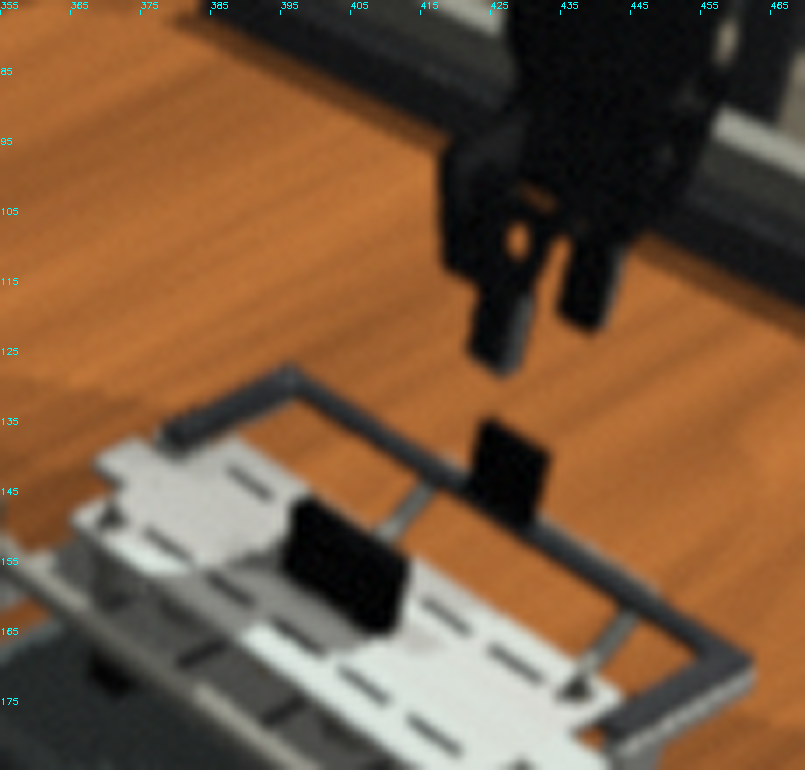

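Emit:
arm_command --motion '[[0.5,[0,0,0.3],[0,0,0]],[0.5,[0,0,0.3],[0,0,0]],[0.5,[0,0,0.2],[0,0,0]],[0.5,[0,0,0.2],[0,0,0]],[0.5,[0,0,0.06],[0,0,0]],[0,[0,0,0],[0,0,0]],[0,[0,0,0],[0,0,0]],[0,[0,0,0],[0,0,0]]]' --newtons 30

```text
time: 51.35
ee_pos: [0.5602, 0.327, 0.1289]
tcp_rot: [179.8, 0.1, 176.1]
wrist_force: [-0.7, 0.1, 2.6]
opening: 0.0076
```

```bash
python3 plan.py .5597,.2926,.128,176.05
```

```text
t 51.35 p [0.5602 0.327  0.1289] rpy [1.7984e+02 5.0000e-02 1.7607e+02] F [-0.7  0.1  2.6] op 7.6 q [30. 18. 13. 86.  0. 34.]
(0.5597, 0.2926, 0.128, 176.05) shift [-0.031 -0.572  0.014] then turn [0.027 0.009 0.003]
```

Emit:
arm_command --motion '[[0,[0,-0.1,0],[0,0,0]],[0,[0,-0.1,0],[0,0,0]],[0,[0,-0.1,0],[0,0,0]],[0,[0,-0.1,0],[0,0,0]],[0,[0,-0.1,0],[0,0,0]],[0,[0,0,0],[0,0,0]]]'

```text
time: 52.1
ee_pos: [0.5582, 0.296, 0.1289]
tcp_rot: [179.9, 0.1, 176.0]
wrist_force: [0.5, -1.9, 6.8]
opening: 0.0073
```

Emit:
arm_command --motion '[[0,[0,-0.03,0],[0,0,0]],[0,[0,-0.03,0],[0,0,0]],[0,[0,-0.03,0],[0,0,0]],[0,[0,0,0],[0,0,0]]]'

```text
time: 52.6
ee_pos: [0.5581, 0.2931, 0.1289]
tcp_rot: [179.6, 0.1, 176.1]
wrist_force: [1.8, 10.4, 4.1]
opening: 0.0073
```

Emit:
arm_command --motion '[[0,[0,-0.02,0],[0,0,0]],[0,[0,0,0],[0,0,0]],[0,[0,0,0],[0,0,0]]]'

```text
time: 52.98
ee_pos: [0.558, 0.2931, 0.1289]
tcp_rot: [179.5, 0.1, 176.2]
wrist_force: [2.5, 17.1, 3.3]
opening: 0.007
```

Emit:
arm_command --motion '[[0.4,[0,0,0],[0,0,0]],[0.4,[0,0,0],[0,0,0]],[0.4,[0,0,0],[0,0,0]],[0.4,[0,0,-0.5],[0,0,0]],[0.4,[0,0,-0.7],[0,0,0]],[0.4,[0,0,0],[0,0,0]]]'

```text
time: 53.72
ee_pos: [0.5586, 0.2904, 0.2038]
tcp_rot: [179.7, 0.3, 176.0]
wrist_force: [0.5, -0.1, -0.3]
opening: 0.034
```

```bash
python3 plan.py .5535,.2371,.15,176.05; python3 - <<'E'
from fit import *
im={n:viewer.camera(n) for n in("scene","top")}
crop("scene",im["scene"],345,100,115,100,7,"f3.png")
E
```

```text
t 53.73 p [0.5586 0.2904 0.2038] rpy [179.71   0.27 176.03] F [ 0.5 -0.1 -0.3] op 34.0 q [27. 15. 19. 93.  0. 31.]
(0.5535, 0.2371, 0.15, 176.05) shift [ 0.027 -0.896  0.892] then turn [ 0.048  0.045 -0.003]
```

View pics/f3.png

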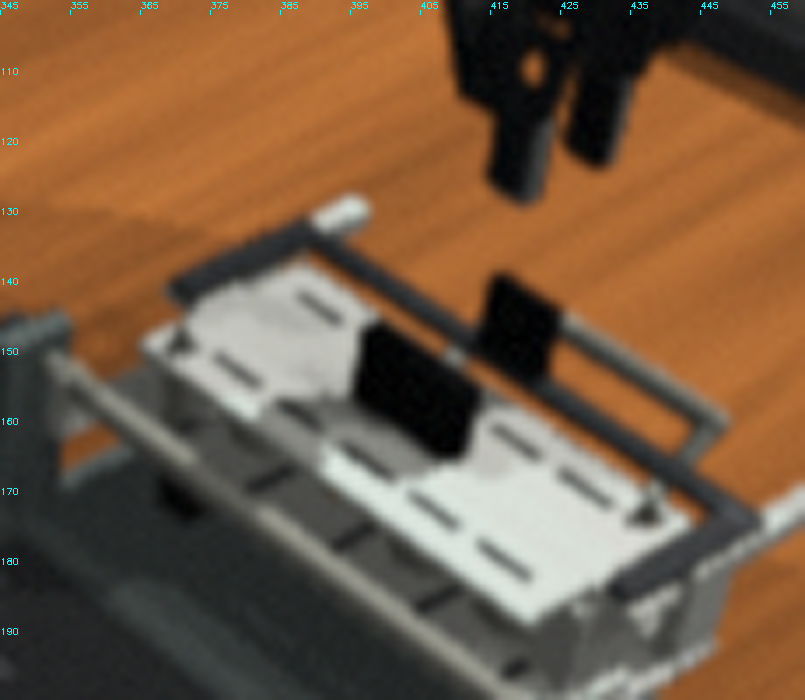

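The hooks now cover the lid tabs, near (430,182) and (370,143). I'll grip the lid for the tug.

Emit:
arm_command --motion '[[0.4,[0.025,-0.9,0],[0,0,0]],[0.4,[0,0,0.4],[0,0,0]],[0.4,[0,0,0.5],[0,0,0]],[0.4,[0,0,0.43],[0,0,0]],[0.4,[0,0,0],[0,0,0]]]'

```text
time: 54.45
ee_pos: [0.5506, 0.2357, 0.1169]
tcp_rot: [-180.0, -0.3, 176.0]
wrist_force: [-0.8, 0.3, -0.3]
opening: 0.0344
```

```bash
python3 plan.py .5533,.2371,.122,176.05
```

```text
t 54.45 p [0.5506 0.2357 0.1169] rpy [-179.99   -0.29  176.04] F [-0.8  0.3 -0.3] op 34.4 q [23. 11.  4. 83.  0. 27.]
(0.5533, 0.2371, 0.122, 176.05) shift [-0.043  0.026 -0.086] then turn [-0.002 -0.048 -0.002]
```

Emit:
arm_command --motion '[[0.4,[-0.03,0.02,-0.08],[0,0,0]],[0.4,[0,0,0],[0,0,0]],[0,[0,0,0],[0,0,0]],[0,[0,0,0],[0,0,0]],[0,[0,0,0],[0,0,0]],[0,[0,0,0],[0,0,0]]]' --newtons 60

```text
time: 55.2
ee_pos: [0.5544, 0.2375, 0.1259]
tcp_rot: [179.9, 0.1, 176.1]
wrist_force: [-1.2, -2.2, 5.2]
opening: 0.011
```

Emit:
arm_command --motion '[[0,[0,0,-0.02],[0,0,0]],[0,[0,0,-0.02],[0,0,0]],[0,[0,0,0],[0,0,0]]]'

```text
time: 55.58
ee_pos: [0.5538, 0.2376, 0.1269]
tcp_rot: [179.9, -0.1, 176.1]
wrist_force: [-0.5, -1.1, -4.0]
opening: 0.0104
```

Emit:
arm_command --motion '[[0,[0,0,-0.02],[0,0,0]],[0,[0,0,0],[0,0,0]],[0,[0,0,0],[0,0,0]]]'

```text
time: 55.95
ee_pos: [0.5539, 0.2375, 0.128]
tcp_rot: [179.9, -0.0, 176.1]
wrist_force: [0.2, -0.8, -9.5]
opening: 0.0107
```

Emit:
arm_command --motion '[[0,[0,0,-0.005],[0,0,0]],[0,[0,0,0],[0,0,0]]]'

```text
time: 56.2
ee_pos: [0.5539, 0.2375, 0.1281]
tcp_rot: [179.9, -0.1, 176.1]
wrist_force: [1.1, -0.7, -14.4]
opening: 0.0107
```

Emit:
arm_command --motion '[[0,[0,0,0],[0,0,0]],[0,[0,0,0],[0,0,0]],[0,[0,0,0],[0,0,0]],[0,[0,0,0],[0,0,0]],[0,[0,0,0],[0,0,0]],[0,[0,0,0],[0,0,0]]]'

```text
time: 56.95
ee_pos: [0.5539, 0.2374, 0.1285]
tcp_rot: [179.9, -0.0, 176.0]
wrist_force: [-0.0, -2.6, -22.3]
opening: 0.0104
```

The latch holds: over about 1 s the pull grew from 9.5 N to 22 N and the lid rose only about 2 mm. I'll relax now.

Emit:
arm_command --motion '[[0,[0,0,0.03],[0,0,0]],[0,[0,0,0.02],[0,0,0]],[0,[0,0,0],[0,0,0]]]'

```text
time: 57.32
ee_pos: [0.5547, 0.2377, 0.1279]
tcp_rot: [179.8, 0.2, 176.0]
wrist_force: [-2.7, -4.2, -4.7]
opening: 0.0109
```

Emit:
arm_command --motion '[[0.4,[0,0,0],[0,0,0]],[0.4,[0,0,0],[0,0,0]],[0.4,[0,0,0],[0,0,0]],[0.4,[0,0,-0.5],[0,0,0]],[0.4,[0,0,-0.7],[0,0,0]],[0.4,[0,0,-0.1],[0,0,0]],[0.4,[0,0,0],[0,0,0]]]'

```text
time: 58.2
ee_pos: [0.5544, 0.2377, 0.2041]
tcp_rot: [179.8, 0.1, 176.1]
wrist_force: [-0.6, -0.4, -0.5]
opening: 0.0342
```

```bash
python3 plan.py .562,.3605,.2,176.05 .562,.3605,.078,176.05; python3 - <<'E'
from fit import *
im={n:viewer.camera(n) for n in("scene","top")}
crop("scene",im["scene"],345,100,115,100,7,"f4.png")
P=(.549,.171,-.0689)
print(W_(P,(0,.190,.09)))
E
```

```text
t 58.2 p [0.5544 0.2377 0.2041] rpy [1.7983e+02 6.0000e-02 1.7606e+02] F [-0.6 -0.4 -0.5] op 34.2 q [23. 12. 15. 93.  0. 27.]
(0.562, 0.3605, 0.2, 176.05) shift [0.014 2.051 0.075] then turn [0.028 0.009 0.001]
(0.562, 0.3605, 0.078, 176.05) shift [ 0.    -0.     2.033] then turn [0. 0. 0.]
[[0.56208064 0.36054919 0.09      ]]
```

View pics/f4.png

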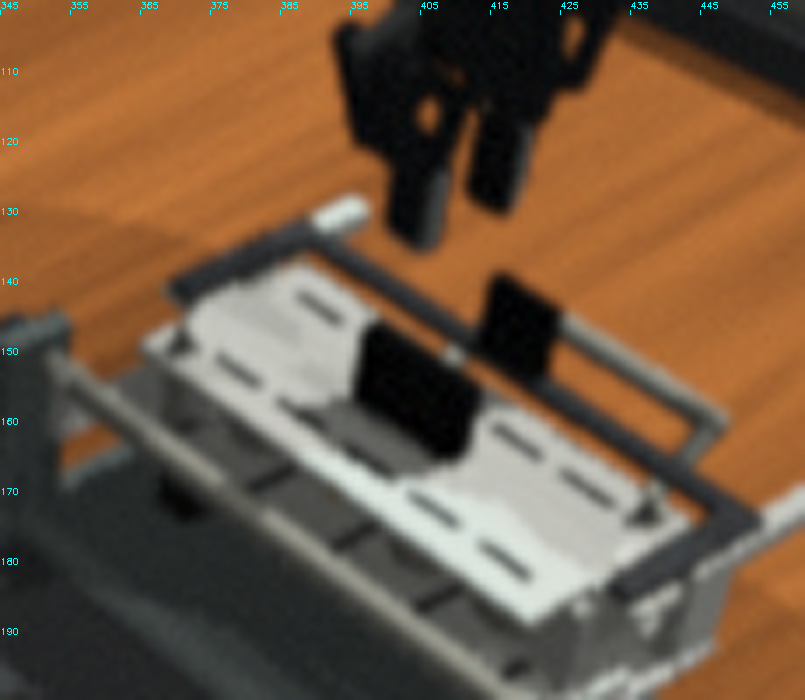

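The latch is still closed after the tug. Next I'll go to the pull bar.

Emit:
arm_command --motion '[[0.4,[0.007,0.69,0],[0,0,0]],[0.4,[0.007,0.68,0],[0,0,0]],[0.5,[0,0.68,0],[0,0,0]],[0.5,[0,0,0.5],[0,0,0]],[0.5,[0,0,0.5],[0,0,0]],[0.5,[0,0,0.4],[0,0,0]],[0.5,[0,0,0],[0,0,0]],[0.5,[0,0,0],[0,0,0]]]'

```text
time: 59.3
ee_pos: [0.5619, 0.3604, 0.1207]
tcp_rot: [179.9, 0.0, 176.0]
wrist_force: [0.2, -0.6, 0.4]
opening: 0.0425
```

```bash
python3 plan.py .562,.3605,.073,176.05; python3 - <<'E'
from fit import *
im={n:viewer.camera(n) for n in("scene","top")}
crop("scene",im["scene"],365,75,115,110,7,"f5.png")
c=np.array(CAL["top"]["T"])
E
```

```text
t 59.3 p [0.5619 0.3604 0.1207] rpy [1.7985e+02 2.0000e-02 1.7605e+02] F [ 0.2 -0.6  0.4] op 42.5 q [33. 20. 16. 86.  0. 37.]
(0.562, 0.3605, 0.073, 176.05) shift [-0.002  0.     0.796] then turn [ 0.024  0.003 -0.001]
```

View pics/f5.png

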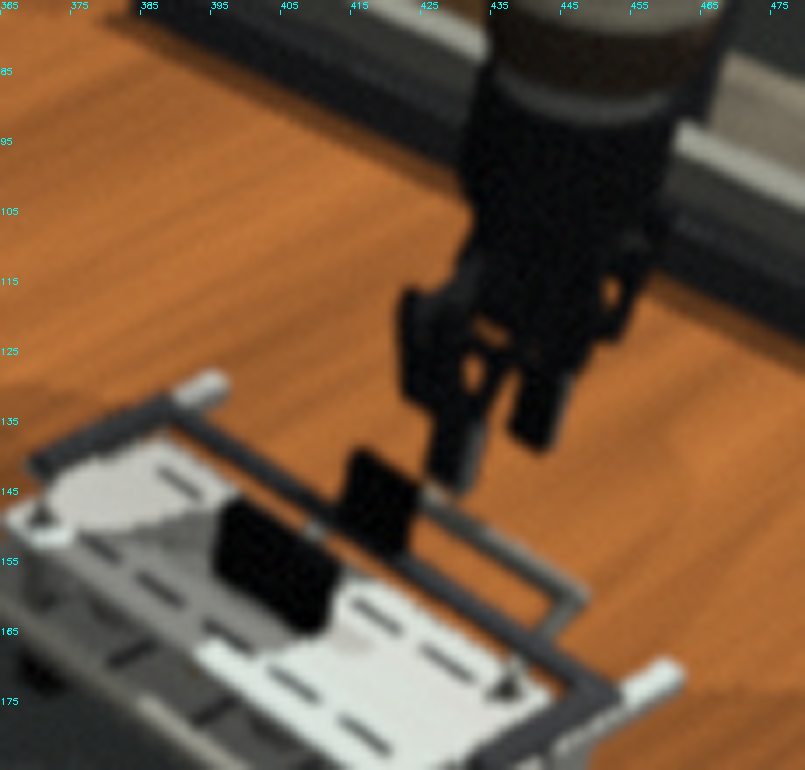

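Emit:
arm_command --motion '[[0.5,[0,0,0.3],[0,0,0]],[0.5,[0,0,0.3],[0,0,0]],[0.5,[0,0,0.2],[0,0,0]],[0.5,[0,0,0],[0,0,0]],[0,[0,0,0],[0,0,0]],[0,[0,0,0],[0,0,0]],[0,[0,0,0],[0,0,0]],[0,[0,0,0],[0,0,0]]]' --newtons 50

```text
time: 60.4
ee_pos: [0.5621, 0.3602, 0.073]
tcp_rot: [179.9, 0.1, 176.0]
wrist_force: [-2.3, -6.1, 5.7]
opening: 0.0104
```

```bash
python3 plan.py .562,.3605,.073,176.05; python3 - <<'E'
import numpy as np
t=np.radians(np.linspace(0,180,49)); y=.19*np.cos(t)/.06; z=-.19*np.sin(t)/.06
for i in range(48): print(i,round(y[i+1]-y[i],3),round(z[i+1]-z[i],3),end=" | ")
E
```

```text
t 60.4 p [0.5621 0.3602 0.073 ] rpy [1.7987e+02 6.0000e-02 1.7603e+02] F [-2.3 -6.1  5.7] op 10.4 q [33. 21. 11. 80.  0. 37.]
(0.562, 0.3605, 0.073, 176.05) shift [0.002 0.005 0.001] then turn [ 0.021  0.01  -0.003]
0 -0.007 -0.207 | 1 -0.02 -0.206 | 2 -0.034 -0.204 | 3 -0.047 -0.202 | 4 -0.06 -0.198 | 5 -0.073 -0.194 | 6 -0.086 -0.189 | 7 -0.098 -0.183 | 8 -0.109 -0.176 | 9 -0.121 -0.168 | 10 -0.131 -0.16 | 11 -0.142 -0.151 | 12 -0.151 -0.142 | 13 -0.16 -0.131 | 14 -0.168 -0.121 | 15 -0.176 -0.109 | 16 -0.183 -0.098 | 17 -0.189 -0.086 | 18 -0.194 -0.073 | 19 -0.198 -0.06 | 20 -0.202 -0.047 | 21 -0.204 -0.034 | 22 -0.206 -0.02 | 23 -0.207 -0.007 | 24 -0.207 0.007 | 25 -0.206 0.02 | 26 -0.204 0.034 | 27 -0.202 0.047 | 28 -0.198 0.06 | 29 -0.194 0.073 | 30 -0.189 0.086 | 31 -0.183 0.098 | 32 -0.176 0.109 | 33 -0.168 0.121 | 34 -0.16 0.131 | 35 -0.151 0.142 | 36 -0.142 0.151 | 37 -0.131 0.16 | 38 -0.121 0.168 | 39 -0.109 0.176 | 40 -0.098 0.183 | 41 -0.086 0.189 | 42 -0.073 0.194 | 43 -0.06 0.198 | 44 -0.047 0.202 | 45 -0.034 0.204 | 46 -0.02 0.206 | 47 -0.007 0.207 |
```

Bar gripped (10.4 mm opening). I'll turn it in short sections.

Emit:
arm_command --motion '[[0,[0,-0.007,-0.207],[0,0,0]],[0,[0,-0.02,-0.206],[0,0,0]],[0,[0,-0.034,-0.204],[0,0,0]],[0,[0,-0.047,-0.202],[0,0,0]],[0,[0,-0.06,-0.198],[0,0,0]],[0,[0,-0.073,-0.194],[0,0,0]]]'

```text
time: 61.15
ee_pos: [0.5611, 0.3469, 0.1449]
tcp_rot: [179.8, 0.0, 176.1]
wrist_force: [4.7, 4.2, -7.5]
opening: 0.0101
```

```bash
cat > arc.py <<'E'
import sys;from plan import *
P=np.array([.549,.171]);ey=np.array([.0689,.9976])
o=bot.get_obs();p=o["ee_pos"];y=(p[:2]-P)@ey;z=p[2]+.017-.09
print("t",o["time"],"y,z",y.round(4),z.round(4),"r",np.hypot(y,z).round(4),"th",np.degrees(np.arctan2(z,y)).round(1),"F",o["wrist_force"].round(1),"op",o["opening"].round(4),"rpy",o["tcp_rot"].round(1),"q",o["q"].round(0))
E
python3 arc.py
```

```text
Traceback (most recent call last):
  File "arc.py", line 4, in <module>
    print("t",o["time"],"y,z",y.round(4),z.round(4),"r",np.hypot(y,z).round(4),"th",np.degrees(np.arctan2(z,y)).round(1),"F",o["wrist_force"].round(1),"op",o["opening"].round(4),"rpy",o["tcp_rot"].round(1),"q",o["q"].round(0))
                                                                                                                                                            ^^^^^^^^^^^^^^^^^^
AttributeError: 'float' object has no attribute 'round'
```

Holding, with forces below 8 N.

Emit:
arm_command --motion '[[0,[0,-0.086,-0.189],[0,0,0]],[0,[0,-0.098,-0.183],[0,0,0]],[0,[0,-0.109,-0.176],[0,0,0]],[0,[0,-0.121,-0.168],[0,0,0]],[0,[0,-0.131,-0.16],[0,0,0]],[0,[0,-0.142,-0.151],[0,0,0]]]'

```text
time: 61.9
ee_pos: [0.5587, 0.3076, 0.2084]
tcp_rot: [179.5, 0.2, 176.2]
wrist_force: [4.6, 16.3, 3.7]
opening: 0.01
```

```bash
sed -i 's/o\["opening"\].round(4)/o["opening"]/' arc.py; python3 arc.py; python3 - <<'E'
from h import *
im=viewer.camera("scene"); cv2.imwrite("pics/g1.png",cv2.resize(im[40:260,290:520],None,fx=3,fy=2.6))
E
```

```text
t 61.9 y,z 0.1369 0.1354 r 0.1926 th 44.7 F [ 4.6 16.3  3.7] op 0.009967007287357582 rpy [179.5   0.2 176.2] q [29. 17. 21. 94.  0. 33.]
```

View pics/g1.png

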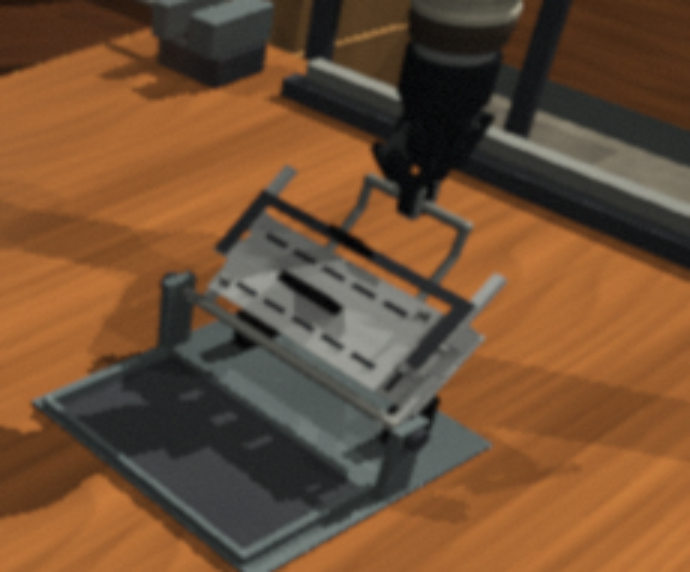

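The carrier is at about 45° with the lid and latch in place. I'll carry on with a slight outward correction.

Emit:
arm_command --motion '[[0,[0,-0.125,-0.15],[0,0,0]],[0,[0,-0.16,-0.141],[0,0,0]],[0,[0,-0.168,-0.121],[0,0,0]],[0,[0,-0.176,-0.109],[0,0,0]],[0,[0,-0.183,-0.098],[0,0,0]],[0,[0,-0.189,-0.086],[0,0,0]]]'

```text
time: 62.7
ee_pos: [0.5549, 0.2478, 0.2527]
tcp_rot: [179.3, 0.4, 176.2]
wrist_force: [4.6, 13.4, 13.0]
opening: 0.01
```

```bash
python3 arc.py
```

```text
t 62.7 y,z 0.077 0.1797 r 0.1955 th 66.8 F [ 4.6 13.4 13. ] op 0.010027009864945294 rpy [179.3   0.4 176.2] q [24. 13. 22. 98.  0. 28.]
```

Emit:
arm_command --motion '[[0,[0,-0.185,-0.1],[0,0,0]],[0,[0,-0.195,-0.08],[0,0,0]],[0,[0,-0.202,-0.055],[0,0,0]],[0,[0,-0.204,-0.034],[0,0,0]]]'

```text
time: 63.2
ee_pos: [0.5516, 0.1991, 0.2678]
tcp_rot: [179.5, 0.3, 176.1]
wrist_force: [5.0, 6.5, 8.7]
opening: 0.0095
```

```bash
python3 arc.py; python3 - <<'E'
from h import *
im=viewer.camera("scene"); cv2.imwrite("pics/g2.png",cv2.resize(im[40:240,310:500],None,fx=4,fy=3))
E
```

```text
t 63.2 y,z 0.0282 0.1948 r 0.1968 th 81.8 F [5.  6.5 8.7] op 0.009486476194221145 rpy [179.5   0.3 176.1] q [20. 11. 21. 99.  0. 24.]
```

View pics/g2.png

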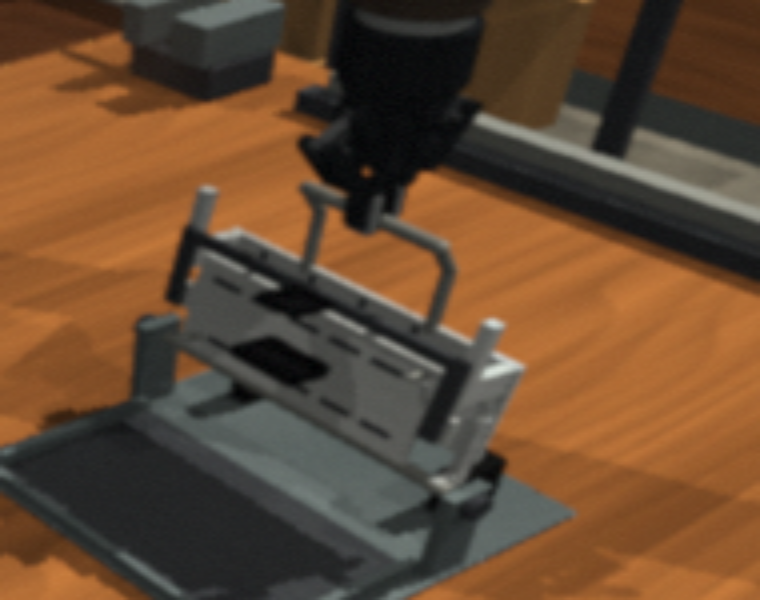

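Emit:
arm_command --motion '[[0,[0,-0.207,-0.025],[0,0,0]],[0,[0,-0.207,-0.01],[0,0,0]],[0,[0,-0.207,0.007],[0,0,0]],[0,[0,-0.206,0.02],[0,0,0]],[0,[0,-0.204,0.034],[0,0,0]],[0,[0,-0.202,0.047],[0,0,0]]]'

```text
time: 64.0
ee_pos: [0.5466, 0.1239, 0.2623]
tcp_rot: [179.7, 0.3, 176.1]
wrist_force: [6.1, 0.5, 6.5]
opening: 0.0097
```

```bash
python3 arc.py
```

```text
t 64.0 y,z -0.0472 0.1893 r 0.1951 th 104.0 F [6.1 0.5 6.5] op 0.009716345732536687 rpy [179.7   0.3 176.1] q [13.  7. 16. 98.  0. 17.]
```

Emit:
arm_command --motion '[[0,[0,-0.198,0.06],[0,0,0]],[0,[0,-0.194,0.073],[0,0,0]],[0,[0,-0.189,0.086],[0,0,0]],[0,[0,-0.183,0.098],[0,0,0]],[0,[0,-0.176,0.109],[0,0,0]],[0,[0,-0.168,0.121],[0,0,0]]]'

```text
time: 64.75
ee_pos: [0.5422, 0.0572, 0.2283]
tcp_rot: [179.8, 0.3, 176.1]
wrist_force: [7.8, -1.8, 1.7]
opening: 0.0099
```

```bash
python3 arc.py
```

```text
t 64.75 y,z -0.114 0.1553 r 0.1927 th 126.3 F [ 7.8 -1.8  1.7] op 0.009886007341486803 rpy [179.8   0.3 176.1] q [ 6.  4.  9. 94.  0. 10.]
```

Emit:
arm_command --motion '[[0,[-0.015,-0.16,0.131],[0,0,0]],[0,[-0.015,-0.151,0.142],[0,0,0]],[0,[0,-0.142,0.151],[0,0,0]],[0,[0,-0.131,0.16],[0,0,0]],[0,[0,-0.121,0.168],[0,0,0]],[0,[0,-0.109,0.176],[0,0,0]]]'

```text
time: 65.5
ee_pos: [0.5391, 0.0077, 0.1709]
tcp_rot: [179.9, 0.0, 176.0]
wrist_force: [1.8, -6.2, 2.2]
opening: 0.0096
```

```bash
python3 arc.py
```

```text
t 65.5 y,z -0.1636 0.0979 r 0.1907 th 149.1 F [ 1.8 -6.2  2.2] op 0.009595507448067418 rpy [179.9   0.  176. ] q [ 1.  3.  1. 88.  0.  5.]
```

Emit:
arm_command --motion '[[0,[0,-0.103,0.183],[0,0,0]],[0,[0,-0.09,0.189],[0,0,0]],[0,[0,-0.078,0.194],[0,0,0]],[0,[0,-0.062,0.198],[0,0,0]],[0,[0,-0.047,0.202],[0,0,0]]]'

```text
time: 66.12
ee_pos: [0.5376, -0.0147, 0.1124]
tcp_rot: [179.9, -0.0, 176.0]
wrist_force: [2.5, -4.7, -2.0]
opening: 0.0097
```

```bash
python3 arc.py
```

```text
t 66.125 y,z -0.186 0.0394 r 0.1901 th 168.0 F [ 2.5 -4.7 -2. ] op 0.009680633263997386 rpy [179.9  -0.  176. ] q [-2.  3. -6. 82.  0.  2.]
```

Emit:
arm_command --motion '[[0,[0,-0.03,0.15],[0,0,0]],[0,[0,-0.02,0.15],[0,0,0]],[0,[0,-0.01,0.12],[0,0,0]],[0,[0,0,0.1],[0,0,0]],[0,[0,0,0],[0,0,0]]]'

```text
time: 66.75
ee_pos: [0.5373, -0.0186, 0.0808]
tcp_rot: [180.0, -0.0, 176.0]
wrist_force: [3.5, -11.2, -3.1]
opening: 0.0098
```

```bash
python3 arc.py; python3 - <<'E'
from h import *
im=viewer.camera("scene"); cv2.imwrite("pics/g3.png",cv2.resize(im[80:280,260:480],None,fx=3.5,fy=3))
E
```

```text
t 66.75 y,z -0.19 0.0078 r 0.1901 th 177.7 F [  3.5 -11.2  -3.1] op 0.009814871367926584 rpy [180.  -0. 176.] q [-2.  3. -9. 78.  0.  2.]
```

View pics/g3.png

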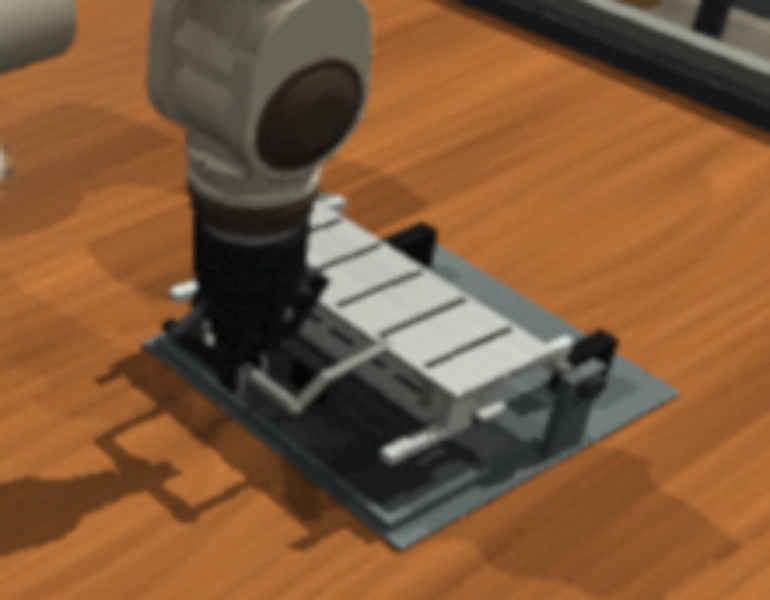

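Emit:
arm_command --motion '[[0,[0,0.03,0.04],[0,0,0]],[0,[0,0.03,0.03],[0,0,0]],[0,[0,0,0.03],[0,0,0]],[0,[0,0,0],[0,0,0]]]'

```text
time: 67.3
ee_pos: [0.5373, -0.0188, 0.0749]
tcp_rot: [-179.6, -0.0, 175.8]
wrist_force: [1.8, -32.2, -4.5]
opening: 0.0099
```

```bash
python3 arc.py
```

```text
t 67.3 y,z -0.1901 0.0019 r 0.1902 th 179.4 F [  1.8 -32.2  -4.5] op 0.009906366127437468 rpy [-179.6   -0.   175.8] q [-2.  3. -9. 78. -0.  2.]
```

Emit:
arm_command --motion '[[0,[0,-0.05,0],[0,0,0]],[0,[0,-0.04,0.02],[0,0,0]],[0,[0,0,0.02],[0,0,0]],[0,[0,0,0],[0,0,0]]]'

```text
time: 67.8
ee_pos: [0.5373, -0.019, 0.0731]
tcp_rot: [179.9, -0.0, 176.1]
wrist_force: [4.5, -1.6, -4.6]
opening: 0.0098
```

```bash
python3 arc.py
```

```text
t 67.8 y,z -0.1903 0.0001 r 0.1903 th 180.0 F [ 4.5 -1.6 -4.6] op 0.00977477751694084 rpy [179.9  -0.  176.1] q [-2.  3. -9. 78.  0.  2.]
```

Emit:
arm_command --motion '[[0,[0,0,0.03],[0,0,0]],[0,[0,0,0.03],[0,0,0]],[0,[0,0,0],[0,0,0]]]'

```text
time: 68.18
ee_pos: [0.5374, -0.019, 0.0708]
tcp_rot: [179.9, 0.0, 176.1]
wrist_force: [-0.7, -1.0, 4.6]
opening: 0.0096
```

Emit:
arm_command --motion '[[0,[0,0,0.03],[0,0,0]],[0,[0,0,0.03],[0,0,0]],[0,[0,0,0],[0,0,0]]]'

```text
time: 68.55
ee_pos: [0.5376, -0.019, 0.0706]
tcp_rot: [179.8, 0.2, 176.1]
wrist_force: [-13.3, -0.7, 31.4]
opening: 0.0096
```

The carrier is at its stop. I'll relax and let go.

Emit:
arm_command --motion '[[0,[0,0,-0.04],[0,0,0]],[0,[0,0,-0.01],[0,0,0]],[0.4,[0,0,0],[0,0,0]],[0.4,[0,0,0],[0,0,0]],[0.4,[0,0,0],[0,0,0]],[0.4,[0,0,-0.5],[0,0,0]],[0.4,[0,0,-0.8],[0,0,0]],[0.4,[0,0,-0.8],[0,0,0]],[0.4,[0,0,-0.8],[0,0,0]],[0.4,[0,-0.9,0],[0,0,0]],[0.4,[0,-0.9,0],[0,0,0]],[0.4,[0,-0.9,0],[0,0,0]]]'

```text
time: 70.05
ee_pos: [0.526, -0.1825, 0.2429]
tcp_rot: [179.9, 0.0, 176.1]
wrist_force: [0.7, 0.8, 0.5]
opening: 0.0343
```

Emit:
arm_command --motion '[[0.4,[0,-0.9,0],[0,0,0]],[0.4,[0,0,0],[0,0,0]],[0.4,[0,0,0],[0,0,0]],[0.4,[0,0,0],[0,0,0]],[0.4,[0,0,0],[0,0,0]],[0.4,[0,0,0],[0,0,0]],[0.4,[0,0,0],[0,0,0]],[0.4,[0,0,0],[0,0,0]]]'

```text
time: 71.05
ee_pos: [0.5225, -0.2349, 0.2429]
tcp_rot: [179.9, 0.0, 176.1]
wrist_force: [-0.1, 0.2, -0.4]
opening: 0.0341
```

```bash
python3 - <<'E'
from h import *
print(bot.get_obs()["time"],bot.get_obs()["wrist_force"])
im=viewer.camera("scene"); cv2.imwrite("pics/g4.png",cv2.resize(im[80:280,260:480],None,fx=3.5,fy=3)); cv2.imwrite("pics/g4s.png",im)
im=viewer.camera("top"); cv2.imwrite("pics/g4t.png",im); crop("top",im,190,120,140,125,5,"g4tc.png")
E
```

```text
71.05 [-0.12531252  0.21268451 -0.38668273]
```

View pics/g4.png

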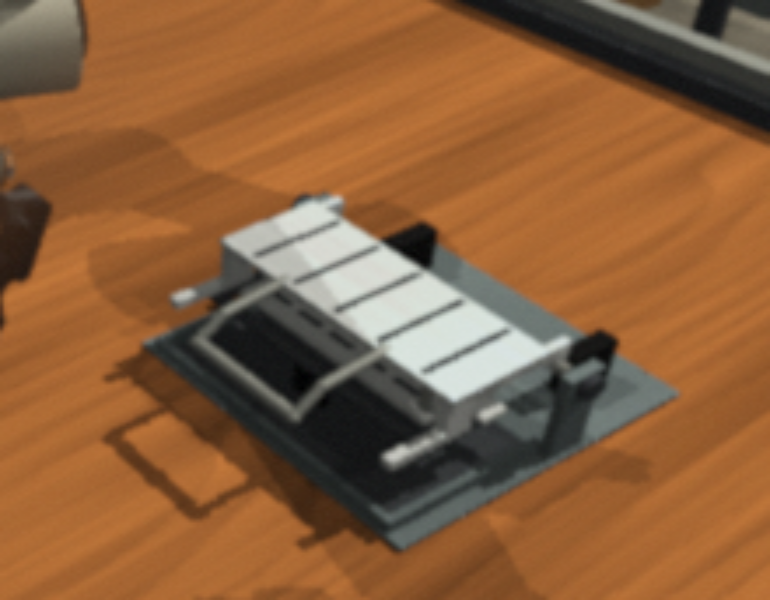

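View pics/g4s.png

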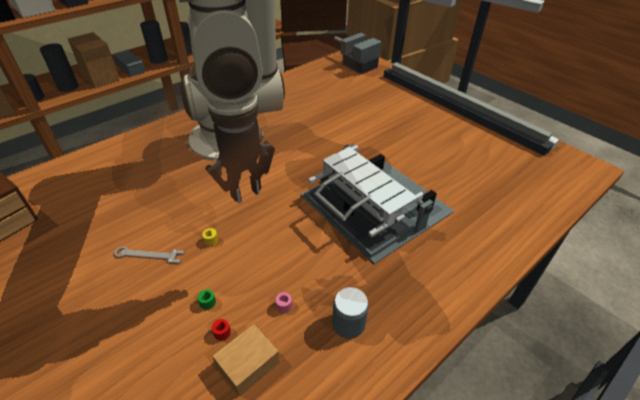

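View pics/g4tc.png

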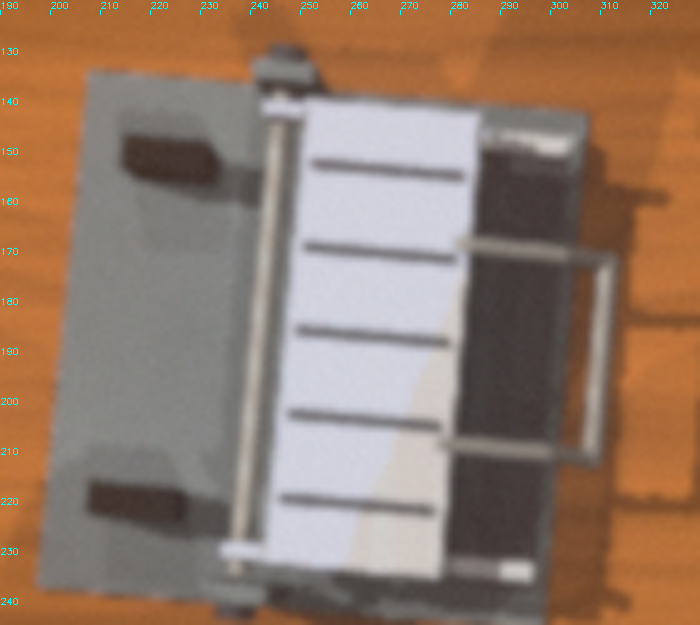

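The carrier rests upside down with the lid and collars retained. The bystanders are where they were and the gripper is clear.

```bash
python3 - <<'E'
from workcell import bot
print(bot.job_done())
E
```

```text
the job is handed in; nothing more can be done
None
```

The job is done and handed in at about 71 s of the 210 s allowed.

- **Collars:** All three steel collars present are on posts, at +69, +23 and −69 mm along the axle. The pictures showed each post tip standing above its collar, so all three are fully home.
- **Lid and latch:** The lid dropped over both pegs and the pegs were visible through it. The latch slid 34 mm to a hard stop, and the pictures showed the hooks over the end tabs.
- **Tug:** The pull stayed above 8 N for over half a second with the carrier upright. It crept up from 9.5 N to 22 N, more than the 8 N asked, before I relaxed it. The lid rose only about 2 mm and the latch stayed closed.
- **Turnover:** I turned the carrier by its pull bar to its stop and let go. In the last pictures it rests upside down with the pull bar free and nothing fallen out. The tin, the wrench and the box look untouched.

**What went wrong on the way:**
- I set the first collar down and regrasped it because the last joint reached its range limit.
- The third collar was knocked about 5 cm aside, so my first grasp closed on nothing. I found it again in the picture.
- Wrist force briefly reached about 34 N at the carrier's stop and 32 N just before, both well under the 120 N limit. I had no separate reading to check against the 40 N pressing limit.

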